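Empty the cup of square nuts into the parts box

ROBOT

A 7-joint arm with a two-finger parallel gripper is mounted at the origin on the work surface; the furniture and walls round the work are solid. World frame = base frame: x ahead of the robot, y to its left, z up, the work surface at z = 0. Lengths are in mm, angles in rad, forces in N, time in s.
With the tool pointing down it reaches from about 425 to 875 mm from the base axis. Payload 9.9 kg.
Tool frame: the origin (TCP) lies on the mounting face of the last link; the fingertips stand 173 mm ahead of it and the grasp point (between the pads) lies 155 mm ahead of it; z points along the fingers, y is the line along which they close (so a half turn about z gives the same grasp; the last joint's range is limited). The gripper opens to 85 mm and grips with 20 to 120 N. Pads are 22 mm wide; open, the fingers measure 114 mm over their backs; the gripper's body (76 mm by 85 mm) begins 54 mm behind the grasp point. The pads swing forward as they close: fully open they stand 13 mm farther back than shut.
Start: joints at [-1.345, 0.576, 0.025, 1.437, -0.015, 1.129, -0.057], TCP at [205.78, 642.875, 404.689] pointing down, gripper open.
Joint ranges: [-2.76, 2.76], [-0.34, 2.15], [-1.52, 1.57], [0.19, 2.46], [-1.09, 4.23], [0.17, 1.99], [-2.82, 2.82]. Speed limits (rad/s): [2.22, 2.22, 3.01, 3.01, 3.14, 3.14, 3.14].

INTERFACE

Orientations are given as a unit quaternion [w, x, y, z].
In Python, from workcell import * gives the robot as it stands.
- The arm moves only by the tool arm_command, never from a script. Its argument "commands" is a list of rows, each an object with "claw": the finger opening in mm, from 0 to 85.4; "linear": the shift along the tool's x, y, z in units of 40 mm (1.0 is 40 mm), a list of three; "delta_rot": the turn, a rotation vector about the tool's x, y, z in units of 5 degrees (1.0 is 5 degrees), a list of three. In form: [{"claw": claw, "linear": [tx, ty, tz], "delta_rot": [ax, ay, az]}, ...]. A call has exactly 10 rows; each row shifts and turns the commanded pose from where the row before left it, along the tool's axes as they then stand; what a row does not reach is not made up. A row lasts 1/12 s, in which the tool goes at most 41.7 mm and 7.16 degrees, less where a joint would pass 70% of its speed; a pose out of reach is approached as far as the arm can. A call is refused whole if a number of a shift passes 1 or a number of a turn 1, either way. A call with a gripper value outside its range is refused whole. The fingers move at their own pace and stop on an object; "grip_force" is the grip in N (left out, the last holds). Time passes only in rows, so rows that do not move let the fingers close, or fill a call up. It gives the time, the measured TCP pose, the force, the opening and the grip force at its end, in the units of the state.
- observe(): the state, without advancing time (a new reading comes with each control period).
- capture(name): name is "scene" or "side" or "wrist"; returns a dict with "pixels" (400x640x3 uint8, blue, green, red), "K" (3x3 intrinsics, pixels), "eye" and "attitude" of the camera in the world; the wrist camera has in their place "mount" (4x4, takes a point from camera to tool coordinates, whose origin is the TCP and whose axes are the flange's). Camera axes: x right, y up, looking along -z (the intrinsics and any distortion apply to the point x, -y, -z); pixel columns grow to the right and rows downward; lengths in mm; the calibration is good to about 2 mm. A picture is of the moment at which its call begins: read the wrist's pose just before it. There is no depth.
- close_job(): hands the job in; it is judged then, once.
The state is a dict: "clock": time; "joint_positions": joint angles; "qvel": joint speeds; "joint_efforts": joint torques, N m; "eef_pos": TCP position; "tcp_rot": TCP orientation; "force": force on the tool from outside, world axes, zero at the start; "wrist_torque": the same for the moment, N m; "grip_width": opening from 0.0 (shut) to 1.0 (fully open); "grip_force": force on a finger pad.
Only numpy, scipy, OpenCV 4.12 (cv2) and the standard library are available. Lean on these libraries where they do the work, as an engineer would, in place of code of your own. Each camera call takes 0.05 s, during which the arm holds its last target. There are 200 camera calls.

TASK

Take the metal cup out of its leaning wooden rest and pour all five square nuts from it into the open plywood box. Then put the empty cup back in its rest, leaning as it was, and let go. Do not shove the box or the other things on the bench, and leave no nut anywhere but in the box.

Things in the scene. Friction and masses are not known exactly. Their poses are not given: they have to be found in the camera images.
- rest: Wooden cup rest, fixed: 150 x 100 x 12 mm base board with a sloping floor and a V-shaped back, in which the cup leans 40 deg from vertical, mouth toward the rest's -x. Origin: centre of its underside; z up. The back carries the cup from below on the -x side, only along its lowest 30 mm; the cup's +x/upper side and its +y and -y sides are open to the fingers. Highest point 82 mm.
- rest_seat (a point): Point on the rest's sloping floor where the centre of the cup's foot belongs: in the rest's frame at x = +20 mm, y = 0, z = 58 mm.
- rest_mouth (a point): Point where the centre of the cup's mouth lies when the cup sits in its rest: in the rest's frame at x = -35 mm, y = 0, z = 123 mm. The line from rest_seat to rest_mouth is the axis of the seated cup.
- cup: Plain round metal cup, no handle, outside 60 mm dia x 85 mm, wall 2.5, floor 4 mm, 0.12 kg empty, 0.22 full. Origin: centre of its foot's underside; z runs toward the mouth. Starts in the rest with five nuts filling its lower half. Grip across the diameter about 46 mm above the foot. Smooth inside: nuts start to slide out near 100 deg of tilt from upright, all are out by 130 deg.
- cup_mouth (a point): Centre of the cup's mouth, 85 mm along the cup's z from its origin.
- cup_mid (a point): Point on the cup's axis 32 mm above its foot, amid the nuts.
- parts_box: Empty open-topped plywood box, outside 110 x 110 x 60 mm, walls and floor 6 mm, 0.7 kg, standing loose on the bench. Origin: centre of its underside; z up, x and y along its sides.
- tape_measure: Yellow tape measure, 35 x 98 x 65 mm, lying loose on the bench near the work. Bystander. Origin: centre of its underside.
- spare_battery: Black power-tool battery, 78 x 117 x 47 mm, loose on the bench. Bystander. Origin: centre of its underside.
- nut1: Thick square steel nut, 17 x 17 x 13 mm, 20 g, loose in the cup. Origin: its middle; z along its threaded hole. All five are alike.
- nut2: Thick square steel nut, 17 x 17 x 13 mm, 20 g, loose in the cup. Origin: its middle; z along its threaded hole. All five are alike.
- nut3: Thick square steel nut, 17 x 17 x 13 mm, 20 g, loose in the cup. Origin: its middle; z along its threaded hole. All five are alike.
- nut4: Thick square steel nut, 17 x 17 x 13 mm, 20 g, loose in the cup. Origin: its middle; z along its threaded hole. All five are alike.
- nut5: Thick square steel nut, 17 x 17 x 13 mm, 20 g, loose in the cup. Origin: its middle; z along its threaded hole. All five are alike.
Things that resemble listed ones, but are neither listed nor needed, are in the scene too. Of the things shaped like the cup, the metal one is meant.

How it is judged:
By the outcome, as a careful person would: the job done as asked, in the order asked, and still so for the second after the job is handed in, with the robot touching nothing.
It also fails if it takes over 64 s, if anything falls off the work surface, if the arm or the gripper's body presses on something with over 40 N, if the wrist force passes 120 N, or if a joint passes its speed limit or range.

## Working session

There is one attempt and no reset: what is moved stays moved. The work goes in short steps, Python scripts to look and compute and a tool call to move; the robot and the scene stay as the last step left them, time stands still between calls to the robot, and variables do not carry over. Pictures are saved under pics/ and viewed, at most 10 in all, crops included, and the job is handed in when it is done.

Besides the shell and the picture viewer there is one more tool, called after "Emit:" as name([rows], argument=value, ...), one row to a line, values as JSON. arm_command: Moves the arm, as the interface text tells. Its arguments: {"type":"object","properties":{"commands":{"type":"array"},"grip_force":{"type":"number"}},"required":["commands"]}

```bash
ls; mkdir -p pics; python3 - <<'E'
from workcell import *
import cv2, numpy as np
s=observe(); print(s)
a=[capture(n) for n in("scene","side")]
for n,c in zip(("scene","side"),a):
    cv2.imwrite(f"pics/{n}1.png",c["pixels"]); print(n,{k:v for k,v in c.items() if k!="pixels"})
    np.savez(f"{n}1.npz",**c)
E
```

```text
pics
{'clock': 0.0, 'joint_positions': array([-1.34484504,  0.57653241,  0.02482244,  1.43794972, -0.01500868,
        1.12901131, -0.05651269]), 'qvel': array([-0.00037344, -0.00062926, -0.00015334, -0.00013022, -0.0016101 ,
        0.00143724, -0.00043154]), 'joint_efforts': array([ 4.54943947e-04, -7.65771675e+01,  2.25050613e+00, -2.85979325e+01,
        1.53449143e-02,  1.25680841e-02,  3.16996285e-06]), 'eef_pos': array([205.66891871, 642.71182686, 403.82700584]), 'tcp_rot': array([-9.73713261e-05,  1.54239745e-01,  9.88033079e-01, -8.52807357e-04]), 'force': array([-0.05868322, -0.20046885, -0.00426789]), 'wrist_torque': array([ 0.00370366, -0.03806449,  0.04768727]), 'grip_force': 0.0, 'grip_width': 1.0005919387872446}
scene {'K': array([[490.6351408 ,   0.        , 313.7439667 ],
       [  0.        , 490.6351408 , 192.58083003],
       [  0.        ,   0.        ,   1.        ]]), 'eye': array([  57.14098517, -573.69099837,  837.72023283]), 'attitude': array([ 0.85464175,  0.36900402, -0.14040643, -0.33720846])}
side {'K': array([[470.93144675,   0.        , 311.61564574],
       [  0.        , 470.93144675, 201.22890549],
       [  0.        ,   0.        ,   1.        ]]), 'eye': array([  52.26255686, -546.52410364,  974.13190753]), 'attitude': array([ 0.86783776,  0.31524933, -0.13183672, -0.36068623])}
```

View pics/scene1.png

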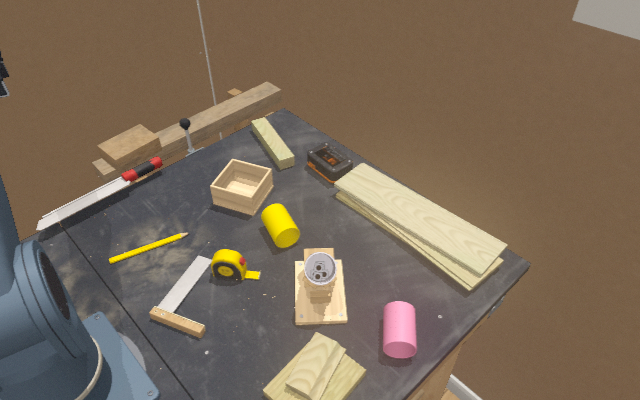

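View pics/side1.png

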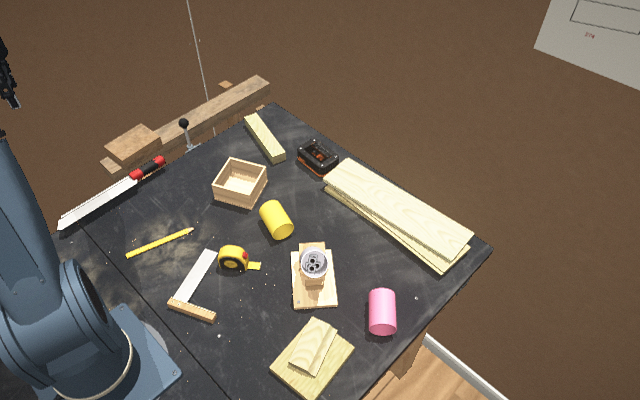

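The two views show the box near (242,187), the leaning metal cup near (320,268) with its mouth toward the camera, and the tape at (230,265). The yellow and pink cylinders are lookalikes. Next I'll enlarge the rest and the box.

```bash
cat > h.py <<'E'
import numpy as np, cv2
from scipy.spatial.transform import Rotation as R
q=lambda w:R.from_quat(np.roll(w,-1))
def load(n): return dict(np.load(n))
def ray(c,uv):
    d=np.linalg.inv(c["K"])@np.array([uv[0],uv[1],1.]); return q(c["attitude"]).apply(d*[1,-1,-1])
def at(c,uv,z):
    d=ray(c,uv); return c["eye"]+d*(z-c["eye"][2])/d[2]
def proj(c,P):
    p=q(c["attitude"]).inv().apply(np.atleast_2d(P)-c["eye"])*[1,-1,-1]; p=p@c["K"].T; return p[:,:2]/p[:,2:]
E
python3 - <<'E'
from h import *
c=load("scene1.npz");p=c["pixels"]
a=cv2.resize(p[235:335,285:357],None,fx=5.5,fy=5.5,interpolation=2)
b=cv2.resize(p[150:222,200:284],None,fx=4.5,fy=4.5,interpolation=2)
o=np.zeros((600,800,3),np.uint8);o[:a.shape[0],:a.shape[1]]=a;o[:b.shape[0],400:400+b.shape[1]]=b
cv2.imwrite("pics/crop.png",o)
for uv in[(295,263),(344,261),(347,319),(297,324)]:print(uv,at(c,uv,12))
E
```

```text
(295, 263) [466.85496763 -62.61527828  12.        ]
(344, 261) [ 546.47950025 -130.13119953   12.        ]
(347, 319) [ 450.06544762 -233.27070163   12.        ]
(297, 324) [ 372.73896203 -175.68762067   12.        ]
```

View pics/crop.png

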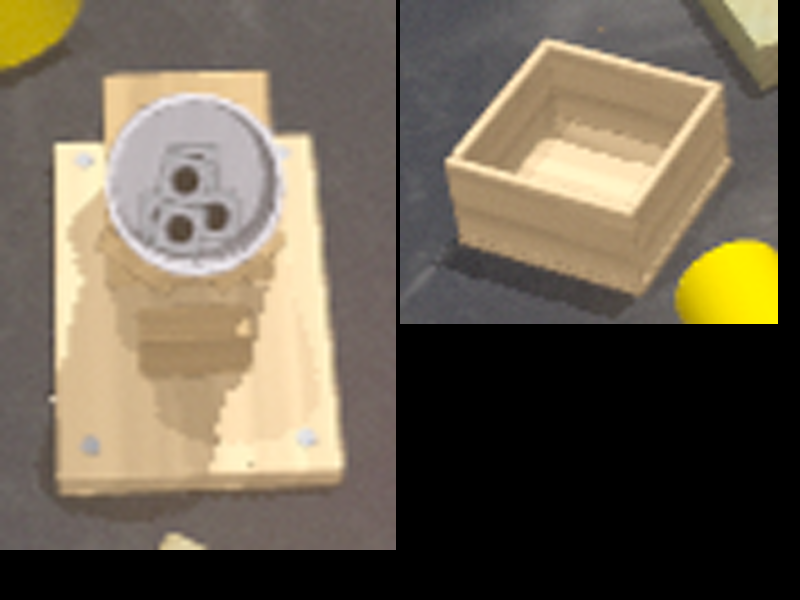

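The crop gives the rest's board-top corners and the box's rim corners clearly. I'll fit both poses and check them against the cup rim and the second camera.

```bash
cat > fit.py <<'E'
from h import *
from scipy.optimize import least_squares
c=load("scene1.npz"); d=load("side1.npz")
def fit(px,loc,x0):
    px=np.array(px,float);loc=np.array(loc,float)
    W=lambda v:R.from_euler('z',v[2]).apply(loc)+[v[0],v[1],0]
    s=least_squares(lambda v:(proj(c,W(v))-px).ravel(),x0,x_scale=[10,10,.1])
    print(np.round(s.x,3),"deg",np.degrees(s.x[2]),"res",np.round(s.fun,1)); return s.x
o=lambda x,y,s,ox,oy:(x/s+ox-.4,y/s+oy-.4)
A=lambda x,y:o(x,y,5.5,285,235); B=lambda x,y:o(x-400,y,4.5,200,150)
r=fit([A(55,145),A(310,136),A(343,468),A(56,482)],[(75,50,12),(75,-50,12),(-75,-50,12),(-75,50,12)],[460,-150,.87])
b=fit([B(446,160),B(547,40),B(722,86),B(632,213),B(460,243),B(640,296),B(730,160)],
 [(-55,-55,60),(-55,55,60),(55,55,60),(55,-55,60),(-55,-55,0),(55,-55,0),(55,55,0)][0:7],[500,150,0.3])
T=lambda v,p:R.from_euler('z',v[2]).apply(p)+[v[0],v[1],0]
if __name__=="__main__":
    for n,p in(("seat",(20,0,58)),("mouth",(-35,0,123)),("grip",(20-46*.643,0,58+46*.766))): print(n,T(r,p),proj(c,T(r,p)),proj(d,T(r,p)))
    print("box side px",proj(d,T(b,[0,0,60])))
    for n,uv,z in(("tape",(230,258),65),("ycup",(280,225),30),("pink",(400,330),30),("pink top",(398,305),30)): print(n,at(c,uv,z))
E
python3 fit.py
```

```text
[ 459.105 -145.964    0.86 ] deg 49.25360008527231 res [-0.3 -0.5  0.1 -0.4  0.1  0.7  0.1  0. ]
[521.059 192.449  -1.129] deg -64.66255691619313 res [-0.7  0.2 -0.5 -0.9  0.5 -0.8 -0.2  0.3  0.  -0.1  0.5  0.1  0.3  0.9]
seat [ 472.15914021 -130.81193792   58.        ] [[318.77932367 266.84551945]] [[311.59274591 260.23014105]]
mouth [ 436.25997191 -172.48026781  123.        ] [[320.04792385 268.75492041]] [[313.63704865 265.39971291]]
grip [ 452.85322021 -153.22040813   93.236     ] [[319.43277339 267.7377347 ]] [[312.65081765 262.83573046]]
box side px [[238.13779837 175.87939998]]
tape [353.70347949   3.69264396  65.        ]
ycup [504.27861784  29.98863023  30.        ]
pink [ 496.13573958 -323.70124151   30.        ]
pink top [ 535.0222506  -286.22698482   30.        ]
```

```bash
cat > plan.py <<'E'
from h import *
import json
from workcell import observe
def log():
    s=observe()
    with open("log.jsonl","a") as f: f.write(json.dumps([list(map(float,s[k])) for k in("joint_positions","eef_pos","tcp_rot")])+"\n")
    return s
def RT(yaw,tilt):
    """tool z in the plane of heading yaw (deg); tilt>0 points forward along heading, 0 down; tool y = heading-90"""
    h=np.array([np.cos(np.radians(yaw)),np.sin(np.radians(yaw)),0]); t=np.radians(tilt)
    z=np.sin(t)*h-np.array([0,0,np.cos(t)]); y=np.array([h[1],-h[0],0]); return R.from_matrix(np.c_[np.cross(y,z),y,z])
def rows(p,r,tgt,claw,vmax=38,wmax=4.8,n=None):
    """list of (pos,rot) waypoints -> rounded rows"""
    out=[]
    for P,Q in tgt:
        k=n or int(max(np.ceil(np.linalg.norm(P-p)/vmax),np.ceil(np.degrees((r.inv()*Q).magnitude())/wmax),1))
        for i in range(k,0,-1):
            l=np.round(r.inv().apply((P-p)/i)/40,2)+0.; w=np.round(np.degrees((r.inv()*Q).as_rotvec())/i/5,2)+0.
            p=p+r.apply(l*40); r=r*R.from_rotvec(np.radians(w*5))
            out.append({"claw":claw,"linear":l.tolist(),"delta_rot":w.tolist()})
    for i in range(0,len(out),10):
        c=out[i:i+10]; print(len(c),json.dumps(c))
    return p,r
def now():
    s=log(); return s,np.array(s["eef_pos"]),q(s["tcp_rot"])
E
python3 - <<'E'
from plan import *
s,p,r=now()
yaw=49.25
tz=RT(yaw,-30).as_matrix()[:,2]; g=np.array([453,-153,93.]); 
print(g-155*tz,g-255*tz, RT(yaw,0).as_matrix()[:,1])
rows(p,r,[(np.array([560,330,400.]),R.from_euler('z',-45,degrees=True)*r),(g-275*tz,RT(yaw,-30))],85)
E
```

```text
[503.58888082 -94.28871371 227.23393759] [536.22686844 -56.41046449 313.83647797] [ 0.75756498 -0.65275975  0.        ]
10 [{"claw": 85, "linear": [-0.83, -0.37, 0.01], "delta_rot": [0.0, 0.0, 0.69]}, {"claw": 85, "linear": [-0.85, -0.31, 0.01], "delta_rot": [0.0, 0.0, 0.69]}, {"claw": 85, "linear": [-0.87, -0.26, 0.01], "delta_rot": [0.0, 0.0, 0.69]}, {"claw": 85, "linear": [-0.88, -0.21, 0.01], "delta_rot": [0.0, 0.0, 0.69]}, {"claw": 85, "linear": [-0.9, -0.16, 0.01], "delta_rot": [0.0, 0.0, 0.69]}, {"claw": 85, "linear": [-0.9, -0.1, 0.01], "delta_rot": [0.0, 0.0, 0.69]}, {"claw": 85, "linear": [-0.91, -0.05, 0.01], "delta_rot": [0.0, 0.0, 0.69]}, {"claw": 85, "linear": [-0.91, 0.01, 0.01], "delta_rot": [0.0, 0.0, 0.69]}, {"claw": 85, "linear": [-0.91, 0.06, 0.01], "delta_rot": [0.0, 0.0, 0.7]}, {"claw": 85, "linear": [-0.9, 0.12, 0.0], "delta_rot": [0.0, 0.0, 0.69]}]
10 [{"claw": 85, "linear": [-0.89, 0.17, 0.01], "delta_rot": [0.0, 0.0, 0.7]}, {"claw": 85, "linear": [-0.88, 0.23, 0.0], "delta_rot": [0.0, 0.01, 0.69]}, {"claw": 85, "linear": [-0.87, 0.28, 0.01], "delta_rot": [0.
[... 583 characters left out ...]
: 85, "linear": [-0.55, 0.01, 0.24], "delta_rot": [0.22, -0.33, 0.83]}, {"claw": 85, "linear": [-0.55, 0.05, 0.25], "delta_rot": [0.22, -0.33, 0.83]}, {"claw": 85, "linear": [-0.53, 0.09, 0.27], "delta_rot": [0.22, -0.33, 0.83]}, {"claw": 85, "linear": [-0.52, 0.14, 0.28], "delta_rot": [0.22, -0.33, 0.83]}, {"claw": 85, "linear": [-0.5, 0.18, 0.29], "delta_rot": [0.23, -0.33, 0.83]}, {"claw": 85, "linear": [-0.47, 0.22, 0.3], "delta_rot": [0.22, -0.33, 0.83]}, {"claw": 85, "linear": [-0.45, 0.26, 0.31], "delta_rot": [0.23, -0.33, 0.83]}, {"claw": 85, "linear": [-0.41, 0.3, 0.32], "delta_rot": [0.22, -0.33, 0.83]}, {"claw": 85, "linear": [-0.38, 0.34, 0.32], "delta_rot": [0.23, -0.33, 0.82]}]
```

Emit:
arm_command([
  {"claw": 85,"linear": [-0.83,-0.37,0],"delta_rot": [0,0,0.7]},
  {"claw": 85,"linear": [-0.85,-0.3,0],"delta_rot": [0,0,0.7]},
  {"claw": 85,"linear": [-0.87,-0.25,0],"delta_rot": [0,0,0.7]},
  {"claw": 85,"linear": [-0.88,-0.2,0],"delta_rot": [0,0,0.7]},
  {"claw": 85,"linear": [-0.9,-0.15,0],"delta_rot": [0,0,0.7]},
  {"claw": 85,"linear": [-0.9,-0.1,0],"delta_rot": [0,0,0.7]},
  {"claw": 85,"linear": [-0.9,-0.05,0],"delta_rot": [0,0,0.7]},
  {"claw": 85,"linear": [-0.9,0,0],"delta_rot": [0,0,0.7]},
  {"claw": 85,"linear": [-0.9,0.05,0],"delta_rot": [0,0,0.7]},
  {"claw": 85,"linear": [-0.9,0.1,0],"delta_rot": [0,0,0.7]},
])

```text
clock: 0.93
eef_pos: [476.9, 401.0, 404.4]
tcp_rot: [-0.0, 0.446, 0.895, -0.0]
force: [0.3, -0.2, -0.3]
grip_width: 1.0
grip_force: 0.0
```

```bash
cat > go.py <<'E'
from plan import *
s,p,r=now()
print(s["clock"],np.round(s["joint_positions"],3),np.round(p),np.round(r.as_matrix()[:,1:],2).tolist())
E
python3 go.py; python3 - <<'E'
from plan import *
s,p,r=now()
yaw=49.25
tz=RT(yaw,-30).as_matrix()[:,2]; g=np.array([453,-153,93.]); 
rows(p,r,[(g-275*tz,RT(yaw,-30))],85)
E
```

```text
0.9333 [-0.906  0.506  0.211  1.589 -0.117  1.06  -0.016] [477. 401. 404.] [[0.8, -0.0], [0.6, -0.0], [-0.0, -1.0]]
10 [{"claw": 85, "linear": [-0.55, -0.3, 0.1], "delta_rot": [0.23, -0.28, 0.84]}, {"claw": 85, "linear": [-0.57, -0.26, 0.12], "delta_rot": [0.23, -0.28, 0.84]}, {"claw": 85, "linear": [-0.59, -0.22, 0.14], "delta_rot": [0.23, -0.28, 0.84]}, {"claw": 85, "linear": [-0.6, -0.17, 0.16], "delta_rot": [0.23, -0.28, 0.84]}, {"claw": 85, "linear": [-0.6, -0.12, 0.18], "delta_rot": [0.23, -0.28, 0.85]}, {"claw": 85, "linear": [-0.61, -0.07, 0.19], "delta_rot": [0.22, -0.28, 0.84]}, {"claw": 85, "linear": [-0.6, -0.02, 0.21], "delta_rot": [0.23, -0.28, 0.85]}, {"claw": 85, "linear": [-0.6, 0.02, 0.22], "delta_rot": [0.22, -0.28, 0.84]}, {"claw": 85, "linear": [-0.59, 0.07, 0.24], "delta_rot": [0.23, -0.28, 0.84]}, {"claw": 85, "linear": [-0.58, 0.12, 0.25], "delta_rot": [0.23, -0.28, 0.85]}]
8 [{"claw": 85, "linear": [-0.56, 0.17, 0.26], "delta_rot": [0.22, -0.28, 0.85]}, {"claw": 85, "linear": [-0.54, 0.21, 0.27], "delta_rot": [0.23, -0.28, 0.84]}, {"claw": 85, "linear": [-0.51, 0.26, 0.28], "delta_rot": [0.22, -0.28, 0.85]}, {"claw": 85, "linear": [-0.49, 0.3, 0.28], "delta_rot": [0.23, -0.28, 0.84]}, {"claw": 85, "linear": [-0.46, 0.34, 0.29], "delta_rot": [0.22, -0.28, 0.84]}, {"claw": 85, "linear": [-0.42, 0.38, 0.3], "delta_rot": [0.23, -0.27, 0.85]}, {"claw": 85, "linear": [-0.39, 0.41, 0.29], "delta_rot": [0.22, -0.28, 0.84]}, {"claw": 85, "linear": [-0.35, 0.44, 0.3], "delta_rot": [0.23, -0.27, 0.85]}]
```

Emit:
arm_command([
  {"claw": 85,"linear": [-0.55,-0.3,0.1],"delta_rot": [0.23,-0.28,0.84]},
  {"claw": 85,"linear": [-0.57,-0.26,0.12],"delta_rot": [0.23,-0.28,0.84]},
  {"claw": 85,"linear": [-0.59,-0.22,0.14],"delta_rot": [0.23,-0.28,0.84]},
  {"claw": 85,"linear": [-0.6,-0.17,0.16],"delta_rot": [0.23,-0.28,0.84]},
  {"claw": 85,"linear": [-0.6,-0.12,0.18],"delta_rot": [0.23,-0.28,0.84]},
  {"claw": 85,"linear": [-0.6,-0.07,0.19],"delta_rot": [0.23,-0.28,0.84]},
  {"claw": 85,"linear": [-0.6,-0.02,0.21],"delta_rot": [0.23,-0.28,0.84]},
  {"claw": 85,"linear": [-0.6,0.02,0.22],"delta_rot": [0.23,-0.28,0.84]},
  {"claw": 85,"linear": [-0.59,0.07,0.24],"delta_rot": [0.23,-0.28,0.84]},
  {"claw": 85,"linear": [-0.58,0.12,0.25],"delta_rot": [0.23,-0.28,0.84]},
])

```text
clock: 1.77
eef_pos: [513.2, 151.7, 363.6]
tcp_rot: [0.063, 0.73, 0.666, -0.141]
force: [0.9, 0.5, -0.5]
grip_width: 0.995
grip_force: 0.0
```

```bash
python3 go.py
```

```text
1.7667 [-0.785  0.527  0.526  1.792 -0.022  1.089 -0.373] [513. 152. 364.] [[0.99, -0.12], [-0.11, -0.28], [-0.1, -0.95]]
```

Emit:
arm_command([
  {"claw": 85,"linear": [-0.56,0.17,0.26],"delta_rot": [0.23,-0.28,0.84]},
  {"claw": 85,"linear": [-0.54,0.21,0.27],"delta_rot": [0.23,-0.28,0.84]},
  {"claw": 85,"linear": [-0.51,0.26,0.28],"delta_rot": [0.23,-0.28,0.84]},
  {"claw": 85,"linear": [-0.49,0.3,0.28],"delta_rot": [0.23,-0.28,0.84]},
  {"claw": 85,"linear": [-0.46,0.34,0.29],"delta_rot": [0.23,-0.28,0.84]},
  {"claw": 85,"linear": [-0.42,0.38,0.3],"delta_rot": [0.23,-0.28,0.84]},
  {"claw": 85,"linear": [-0.39,0.41,0.29],"delta_rot": [0.23,-0.28,0.84]},
  {"claw": 85,"linear": [-0.35,0.44,0.3],"delta_rot": [0.23,-0.28,0.84]},
  {"claw": 85,"linear": [0,0,0],"delta_rot": [0,0,0]},
  {"claw": 85,"linear": [0,0,0],"delta_rot": [0,0,0]},
])

```text
clock: 2.6
eef_pos: [543.2, -48.0, 330.6]
tcp_rot: [0.107, 0.876, 0.405, -0.239]
force: [-0.3, 0.6, -0.4]
grip_width: 0.995
grip_force: 0.0
```

```bash
python3 go.py; python3 - <<'E'
from plan import *
from workcell import capture
s,p,r=now()
c=capture("wrist");np.savez("wrist1.npz",p=p,r=r.as_quat(),**c);cv2.imwrite("pics/wrist1.png",c["pixels"]);print(c["K"],c["mount"])
# model fit: SRS with unknown lengths/signs
import itertools
L=[json.loads(l) for l in open("log.jsonl")]
from scipy.optimize import least_squares
ax=dict(x=[1,0,0],y=[0,1,0],z=[0,0,1])
def fk(J,v,sg):
    # z,y,z,y,z,y,z
    p=np.zeros(3);r=R.identity()
    lens=[v[0],0,v[1],0,v[2],0,v[3]]
    off=[0,0,v[4],v[5],v[6],v[7],0]   # x offsets
    for i,a in enumerate("zyzyzyz"):
        r=r*R.from_rotvec(np.array(ax[a])*sg[i]*J[i]) ; p=p+r.apply([off[i],0,lens[i]])
    return p,r*R.from_euler('z',v[8])
best=[]
for sg in itertools.product([-1,1],repeat=3):
    S=[-1,1,sg[0],1,sg[1],1,sg[2]]
    def f(v):
        o=[]
        for J,P,Q in L:
            a,b=fk(J,v,S); o+=list((a-np.array(P))/100)+list((b.inv()*q(Q)).as_rotvec()*3)
        return o
    for y0 in(1.57,-1.57):
        m=least_squares(f,[340,460,460,120,0,0,0,0,y0]);best.append((m.cost,S,m.x))
best.sort(key=lambda t:t[0])
for b in best[:3]:print(b[0],b[1],np.round(b[2],2))
E
```

```text
2.6 [-0.554  0.694  0.745  1.767 -0.015  1.138 -0.563] [543. -48. 331.] [[0.76, -0.33], [-0.65, -0.38], [-0.01, -0.86]]
[[330.34041849   0.         322.69894375]
 [  0.         330.34041849 200.77823418]
 [  0.           0.           1.        ]] [[-3.29098962e-04  9.62928398e-01  2.69756912e-01  6.88739899e+01]
 [ 9.99999740e-01  4.90138154e-04 -5.29621541e-04  7.52930146e-01]
 [-6.42205777e-04  2.69756667e-01 -9.62928309e-01  3.05762933e+01]
 [ 0.00000000e+00  0.00000000e+00  0.00000000e+00  1.00000000e+00]]
0.09384749418860566 [-1, 1, -1, 1, -1, 1, -1] [ 361.34  507.29  474.13   86.15   59.6   348.2  -282.26   51.46    1.57]
0.09384749418862087 [-1, 1, -1, 1, -1, 1, -1] [ 361.34  507.29  474.13   86.15   59.6   348.2  -282.26   51.46    1.57]
0.5423003329229251 [-1, 1, -1, 1, 1, 1, -1] [361.2  506.99 487.15  79.13  61.85 -15.94  82.62  65.12  -4.66]
```

View pics/wrist1.png

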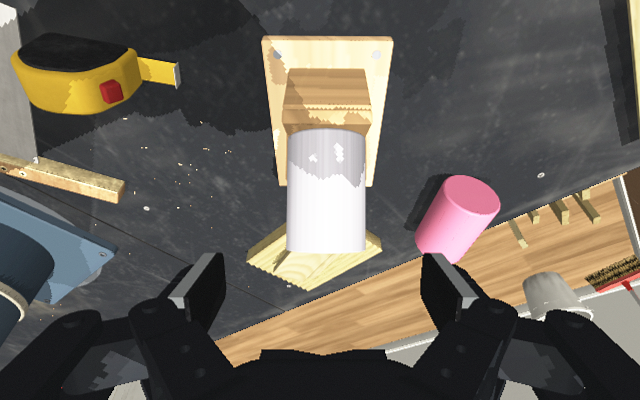

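The wrist view shows the cup centred between the fingers: cup at columns 289–365, pads at 224 and 422. I'll tilt the tool to about 46° so the pads clear the V-back, then go in.

```bash
python3 - <<'E'
from plan import *
s,p,r=now()
Q=RT(49.25,-46);tz=Q.as_matrix()[:,2]; g=np.array([453,-153,94.]); print(tz,g-155*tz)
p,r=rows(p,r,[(g-255*tz,Q)],85); rows(p,r,[(g-155*tz,Q)],85,vmax=9)
E
```

```text
[-0.46955607 -0.54494664 -0.69465837] [525.78119085 -68.53327009 201.67204742]
4 [{"claw": 85, "linear": [0.42, 0.01, 0.18], "delta_rot": [0.0, -0.79, 0.03]}, {"claw": 85, "linear": [0.44, 0.01, 0.15], "delta_rot": [0.0, -0.79, 0.03]}, {"claw": 85, "linear": [0.45, 0.01, 0.13], "delta_rot": [-0.01, -0.79, 0.02]}, {"claw": 85, "linear": [0.45, 0.0, 0.09], "delta_rot": [0.0, -0.78, 0.03]}]
10 [{"claw": 85, "linear": [0.0, 0.0, 0.21], "delta_rot": [0.0, 0.0, 0.0]}, {"claw": 85, "linear": [0.0, 0.0, 0.21], "delta_rot": [0.0, 0.0, 0.0]}, {"claw": 85, "linear": [0.0, 0.0, 0.21], "delta_rot": [0.0, 0.0, 0.0]}, {"claw": 85, "linear": [0.0, 0.0, 0.21], "delta_rot": [0.0, 0.0, 0.0]}, {"claw": 85, "linear": [0.0, 0.0, 0.21], "delta_rot": [0.0, 0.0, 0.0]}, {"claw": 85, "linear": [0.0, 0.0, 0.21], "delta_rot": [0.0, 0.0, 0.0]}, {"claw": 85, "linear": [0.0, 0.0, 0.21], "delta_rot": [0.0, 0.0, 0.0]}, {"claw": 85, "linear": [0.0, 0.0, 0.21], "delta_rot": [0.0, 0.0, 0.0]}, {"claw": 85, "linear": [0.0, 0.0, 0.21], "delta_rot": [0.0, 0.0, 0.0]}, {"claw": 85, "linear": [0.0, 0.0, 0.2], "delta_rot": [0.0, 0.0, 0.0]}]
2 [{"claw": 85, "linear": [0.0, 0.0, 0.21], "delta_rot": [0.0, 0.0, 0.0]}, {"claw": 85, "linear": [0.0, 0.0, 0.2], "delta_rot": [0.0, 0.0, 0.0]}]
```

Emit:
arm_command([
  {"claw": 85,"linear": [0.42,0.01,0.18],"delta_rot": [0,-0.79,0.03]},
  {"claw": 85,"linear": [0.44,0.01,0.15],"delta_rot": [0,-0.79,0.03]},
  {"claw": 85,"linear": [0.45,0.01,0.13],"delta_rot": [0,-0.79,0.03]},
  {"claw": 85,"linear": [0.45,0,0.09],"delta_rot": [0,-0.79,0.03]},
  {"claw": 85,"linear": [0,0,0.2],"delta_rot": [0,0,0]},
  {"claw": 85,"linear": [0,0,0.2],"delta_rot": [0,0,0]},
  {"claw": 85,"linear": [0,0,0.2],"delta_rot": [0,0,0]},
  {"claw": 85,"linear": [0,0,0.2],"delta_rot": [0,0,0]},
  {"claw": 85,"linear": [0,0,0.2],"delta_rot": [0,0,0]},
  {"claw": 85,"linear": [0,0,0],"delta_rot": [0,0,0]},
])

```text
clock: 3.48
eef_pos: [552.6, -37.3, 243.8]
tcp_rot: [0.162, 0.837, 0.382, -0.356]
force: [-0.7, -0.1, 0.1]
grip_width: 0.994
grip_force: 0.0
```

```bash
python3 go.py;  python3 - <<'E'
from plan import *
from workcell import capture
c=capture("wrist");cv2.imwrite("pics/wrist2.png",c["pixels"])
s,p,r=now()
Q=RT(49.25,-46);tz=Q.as_matrix()[:,2]; g=np.array([453,-153,94.]); print(r.inv().apply(g-155*tz-p),np.degrees((r.inv()*Q).as_rotvec()))
E
```

```text
3.4833 [-0.59   0.922  0.758  1.748  0.049  1.164 -0.654] [553. -37. 244.] [[0.76, -0.47], [-0.66, -0.54], [0.0, -0.69]]
[ 1.37964597  0.11182857 59.73281243] [-0.11060047  0.00229993 -0.14900065]
```

View pics/wrist2.png

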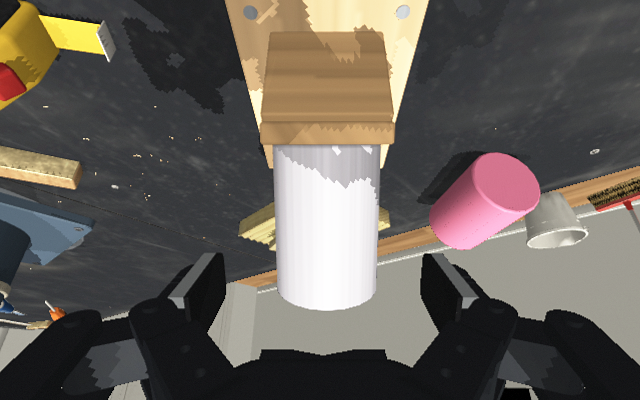

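The cup sits about 2 mm right of the finger midline (cup 275–380, pad midpoint 323). I'll correct by 2 mm and move in 60 mm.

Emit:
arm_command([
  {"claw": 85,"linear": [0.03,0.05,0.2],"delta_rot": [0,0,0]},
  {"claw": 85,"linear": [0,0,0.2],"delta_rot": [0,0,0]},
  {"claw": 85,"linear": [0,0,0.2],"delta_rot": [0,0,0]},
  {"claw": 85,"linear": [0,0,0.2],"delta_rot": [0,0,0]},
  {"claw": 85,"linear": [0,0,0.2],"delta_rot": [0,0,0]},
  {"claw": 85,"linear": [0,0,0.2],"delta_rot": [0,0,0]},
  {"claw": 85,"linear": [0,0,0.2],"delta_rot": [0,0,0]},
  {"claw": 85,"linear": [0,0,0.1],"delta_rot": [0,0,0]},
  {"claw": 85,"linear": [0,0,0],"delta_rot": [0,0,0]},
  {"claw": 70,"linear": [0,0,0],"delta_rot": [0,0,0]},
])

```text
clock: 4.37
eef_pos: [527.8, -69.3, 201.3]
tcp_rot: [0.163, 0.837, 0.383, -0.355]
force: [-0.3, 0.6, -0.2]
grip_width: 0.88
grip_force: 0.0
```

Emit:
arm_command([
  {"claw": 66,"linear": [0,0,0],"delta_rot": [0,0,0]},
  {"claw": 62,"linear": [0,0,0],"delta_rot": [0,0,0]},
  {"claw": 50,"linear": [0,0,0],"delta_rot": [0,0,0]},
  {"claw": 50,"linear": [0,0,0],"delta_rot": [0,0,0]},
  {"claw": 50,"linear": [0,0,0],"delta_rot": [0,0,0]},
  {"claw": 50,"linear": [0,0,0],"delta_rot": [0,0,0]},
  {"claw": 50,"linear": [0,0,0],"delta_rot": [0,0,0]},
  {"claw": 50,"linear": [0,0,0],"delta_rot": [0,0,0]},
  {"claw": 50,"linear": [0,0,0],"delta_rot": [0,0,0]},
  {"claw": 50,"linear": [0,0,0],"delta_rot": [0,0,0]},
], grip_force=45)

```text
clock: 5.2
eef_pos: [527.9, -68.9, 201.6]
tcp_rot: [0.163, 0.837, 0.383, -0.355]
force: [-0.2, 4.6, 5.6]
grip_width: 0.673
grip_force: 47.6
```

```bash
python3 go.py; cp log.jsonl log0.jsonl; cat > kin.py <<'E'
from plan import *
from scipy.optimize import least_squares
S=[-1,1,-1,1,-1,1,-1]
lo=np.array([-2.76,-.34,-1.52,.19,-1.09,.17,-2.82]);hi=np.array([2.76,2.15,1.57,2.46,4.23,1.99,2.82])
def fk(J,v):
    p=np.zeros(3);r=R.identity();Z=[v[0],0,v[1],0,v[2],0,v[3]];X=[0,0,v[4],v[5],0,v[6],0]
    for i,a in enumerate("zyzyzyz"):
        r=r*R.from_euler(a,S[i]*J[i]); p=p+r.apply([X[i],0,Z[i]])
    return p,r*R.from_euler('z',np.pi/2)
def fitk():
    L=[json.loads(l) for l in open("log.jsonl")]
    f=lambda v:np.concatenate([(fk(J,v)[0]-P)/10 for J,P,Q in L]+[(np.array(v)-[360,480,470,100,0,0,50])/200])
    m=least_squares(f,[360,480,470,100,0,0,50])
    e=[np.linalg.norm(fk(J,m.x)[0]-P) for J,P,Q in L]; a=[np.degrees((fk(J,m.x)[1].inv()*q(Q)).magnitude()) for J,P,Q in L]
    print(np.round(m.x,1),np.round(e,1),np.round(a,1)); return m.x
def ik(v,P,Q,J0):
    def f(J):
        a,b=fk(J,v); return np.r_[(a-P)/20,(b.inv()*Q).as_rotvec()*5,(J-J0)*.02]
    return least_squares(f,np.clip(J0,lo+.02,hi-.02),bounds=(lo+.01,hi-.01))
E
python3 -c "
from kin import *
fitk()"
```

```text
5.2 [-0.549  0.963  0.741  1.841  0.048  1.017 -0.652] [528. -69. 202.] [[0.76, -0.47], [-0.65, -0.54], [0.0, -0.69]]
[358.7 484.8 385.7  -0.8  97.3 161.9 -47. ] [42.8 16.7 16.7 23.4  9.6  9.6  9.6 11.7 11.8 26.9] [0. 0. 0. 0. 0. 0. 0. 0. 0. 0.]
```

```bash
cat > kin.py <<'E'
from plan import *
from scipy.optimize import least_squares
S=[-1,1,-1,1,-1,1,-1]
lo=np.array([-2.76,-.34,-1.52,.19,-1.09,.17,-2.82]);hi=np.array([2.76,2.15,1.57,2.46,4.23,1.99,2.82])
PRI=np.r_[0,0,180,0,0,180,0,0,240,0,0,240,0,0,235,0,0,235,0,0,60.]
def chain(J):
    r=R.identity();o=[]
    for i,a in enumerate("zyzyzyz"):
        r=r*R.from_euler(a,S[i]*J[i]); o.append(r.as_matrix())
    return np.hstack(o),r*R.from_euler('z',np.pi/2)
def fk(J,v): A,r=chain(J); return A@v,r
def fitk(lam=.02):
    L=[json.loads(l) for l in open("log.jsonl")]
    A=np.vstack([chain(J)[0] for J,_,_ in L]);b=np.concatenate([P for _,P,_ in L])-A@PRI
    v=PRI+np.linalg.solve(A.T@A+lam*np.eye(21),A.T@b)
    print(np.round(v.reshape(7,3)).tolist(),"maxerr",np.abs(A@v-b-A@PRI).max()); return v
def ik(v,P,Q,J0):
    def f(J):
        a,b=fk(J,v); return np.r_[(a-P)/20,(b.inv()*Q).as_rotvec()*5,(J-J0)*.02]
    return least_squares(f,np.clip(J0,lo+.02,hi-.02),bounds=(lo+.01,hi-.01))
E
python3 -c "
from kin import *
for l in(.001,.01,.05):fitk(l)"
```

```text
[[0.0, -6.0, 266.0], [-1.0, -6.0, 261.0], [1.0, -18.0, 321.0], [-8.0, -18.0, 199.0], [3.0, -0.0, 194.0], [-3.0, -0.0, 181.0], [3.0, -0.0, 6.0]] maxerr 0.3529508800218757
[[2.0, -1.0, 264.0], [-2.0, -1.0, 252.0], [-4.0, -20.0, 312.0], [-18.0, -20.0, 202.0], [-9.0, -2.0, 197.0], [1.0, -2.0, 182.0], [4.0, 1.0, 7.0]] maxerr 2.108651674876409
[[6.0, 2.0, 257.0], [-10.0, 2.0, 241.0], [-10.0, -17.0, 301.0], [-32.0, -17.0, 207.0], [-26.0, -5.0, 202.0], [5.0, -5.0, 183.0], [2.0, -4.0, 8.0]] maxerr 5.24714620731795
```

```bash
cat > pour.py <<'E'
from kin import *
BOX=np.array([521,192.5,0])
def pose(H,T,m):
    """TCP pose with cup tilt T (deg), mouth centre m, heading H"""
    Q=RT(H,T-86); h=np.array([np.cos(np.radians(H)),np.sin(np.radians(H)),0]); t=np.radians(T)
    a=-np.sin(t)*h+np.array([0,0,np.cos(t)]); return m-38*a-155*Q.as_matrix()[:,2],Q
def mouth(H,z,back): h=np.array([np.cos(np.radians(H)),np.sin(np.radians(H)),0]); return BOX+back*h+[0,0,z]
E
python3 - <<'E'
from pour import *
v=fitk(.001)
J0=np.array(json.loads(open("log.jsonl").readlines()[-1])[0])
for H in range(40,160,10):
    best=None
    J=J0; m=9; e=0;jm=0
    for T in np.arange(40,146,7.):
        s=ik(v,*pose(H,T,mouth(H,180 if T==40 else 105,10)),J); d=np.abs(s.x-J).max(); 
        if T>47: jm=max(jm,d)
        J=s.x; e=max(e,np.linalg.norm(s.fun[:6])); m=min(m,(J-lo).min(),(hi-J).min())
    print(H,"err",round(e,2),"margin",round(m,2),"step",round(jm,2),np.round(J,2))
E
```

```text
[[0.0, -6.0, 266.0], [-1.0, -6.0, 261.0], [1.0, -18.0, 321.0], [-8.0, -18.0, 199.0], [3.0, -0.0, 194.0], [-3.0, -0.0, 181.0], [3.0, -0.0, 6.0]] maxerr 0.3529508800218757
40 err 3.22 margin 0.01 step 0.35 [ 0.46  0.72 -0.84  2.27 -1.08  0.18  0.25]
50 err 2.47 margin 0.01 step 0.33 [ 0.61  0.85 -0.99  2.26 -1.08  0.18  0.49]
60 err 1.64 margin 0.01 step 0.33 [ 0.68  0.93 -1.06  2.24 -1.08  0.18  0.66]
70 err 0.77 margin 0.01 step 0.29 [ 0.71  0.97 -1.09  2.21 -1.08  0.18  0.79]
80 err 0.0 margin 0.01 step 0.21 [ 0.7   0.98 -1.06  2.18 -1.08  0.23  0.89]
90 err 0.0 margin 0.09 step 0.17 [ 0.52  0.87 -0.75  2.06 -1.    0.59  0.89]
100 err 0.0 margin 0.26 step 0.15 [ 0.43  0.86 -0.63  1.95 -0.83  0.79  0.83]
110 err 0.0 margin 0.4 step 0.15 [ 0.36  0.88 -0.57  1.83 -0.69  0.96  0.79]
120 err 0.0 margin 0.44 step 0.15 [ 0.3   0.91 -0.55  1.72 -0.57  1.12  0.76]
130 err 0.0 margin 0.34 step 0.16 [ 0.25  0.94 -0.54  1.61 -0.46  1.26  0.76]
140 err 0.0 margin 0.13 step 0.18 [ 0.17  0.97 -0.51  1.51 -0.39  1.41  0.8 ]
150 err 0.0 margin 0.16 step 0.29 [ 0.24  1.07 -0.78  1.42 -0.13  1.51  0.64]
```

Emit:
arm_command([
  {"claw": 50,"linear": [-0.2,0,0],"delta_rot": [0,0,0]},
  {"claw": 50,"linear": [-0.2,0,-0.02],"delta_rot": [0,0,0]},
  {"claw": 50,"linear": [-0.2,0,-0.02],"delta_rot": [0,0,0]},
  {"claw": 50,"linear": [-0.2,0,-0.02],"delta_rot": [0,0,0]},
  {"claw": 50,"linear": [-0.2,0,-0.02],"delta_rot": [0,0,0]},
  {"claw": 50,"linear": [-0.2,0,-0.02],"delta_rot": [0,0,0]},
  {"claw": 50,"linear": [-0.3,0,-0.2],"delta_rot": [0,0,0]},
  {"claw": 50,"linear": [-0.3,0,-0.3],"delta_rot": [0,0,0]},
  {"claw": 50,"linear": [-0.2,0,-0.2],"delta_rot": [0,0,0]},
  {"claw": 50,"linear": [0,0,0],"delta_rot": [0,0,0]},
])

```text
clock: 6.03
eef_pos: [506.7, -94.4, 283.7]
tcp_rot: [0.164, 0.838, 0.382, -0.354]
force: [0.2, 0.0, -4.0]
grip_width: 0.677
grip_force: 48.7
```

```bash
python3 go.py; python3 - <<'E'
from plan import *
from workcell import capture
c=capture("scene");np.savez("scene2.npz",**c);w=capture("wrist")["pixels"]
a=cv2.resize(c["pixels"][210:340,260:400],None,fx=3,fy=3)
o=np.zeros((400,790,3),np.uint8);o[:390,:420]=a;o[:231,420:]=cv2.resize(w,(370,231));cv2.imwrite("pics/lift.png",o)
E
```

```text
6.0333 [-0.561  0.83   0.815  1.864  0.123  1.09  -0.6  ] [507. -94. 284.] [[0.76, -0.47], [-0.65, -0.54], [0.0, -0.7]]
```

View pics/lift.png

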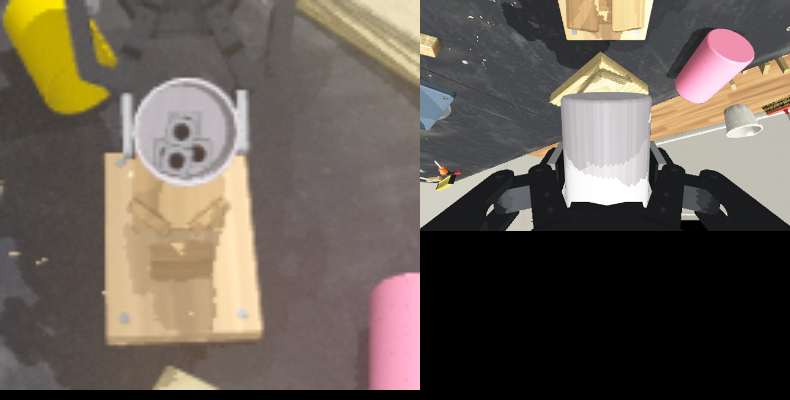

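The cup is held cleanly, nuts inside, rest empty. Now I'll check the held mouth position and plan the transfer and pour.

```bash
python3 - <<'E'
from pour import *
s,p,r=now(); c=load("scene2.npz"); H=115.3
P0,Q0=pose(49.25,40,np.zeros(3)); mp=p-P0; print("mouth pred",mp,proj(c,mp),"seen 321.6 253.3")
p,r=rows(p,r,[pose(H,50,mouth(H,180,10)),],50,vmax=30,wmax=4.5)
E
```

```text
mouth pred [ 417.84008518 -196.53773137  202.82630569] [[321.93354332 253.57190374]] seen 321.6 253.3
10 [{"claw": 50, "linear": [0.32, -0.49, -0.33], "delta_rot": [-0.58, 0.12, -0.67]}, {"claw": 50, "linear": [0.35, -0.45, -0.35], "delta_rot": [-0.58, 0.12, -0.67]}, {"claw": 50, "linear": [0.38, -0.42, -0.37], "delta_rot": [-0.58, 0.12, -0.67]}, {"claw": 50, "linear": [0.41, -0.37, -0.39], "delta_rot": [-0.58, 0.12, -0.67]}, {"claw": 50, "linear": [0.44, -0.33, -0.4], "delta_rot": [-0.58, 0.12, -0.67]}, {"claw": 50, "linear": [0.46, -0.28, -0.41], "delta_rot": [-0.58, 0.12, -0.67]}, {"claw": 50, "linear": [0.48, -0.23, -0.42], "delta_rot": [-0.58, 0.12, -0.67]}, {"claw": 50, "linear": [0.49, -0.18, -0.43], "delta_rot": [-0.58, 0.12, -0.66]}, {"claw": 50, "linear": [0.51, -0.13, -0.43], "delta_rot": [-0.57, 0.12, -0.67]}, {"claw": 50, "linear": [0.52, -0.08, -0.43], "delta_rot": [-0.58, 0.12, -0.66]}]
5 [{"claw": 50, "linear": [0.52, -0.03, -0.43], "delta_rot": [-0.57, 0.11, -0.67]}, {"claw": 50, "linear": [0.53, 0.02, -0.42], "delta_rot": [-0.58, 0.12, -0.66]}, {"claw": 50, "linear": [0.53, 0.07, -0.41], "delta_rot": [-0.57, 0.11, -0.67]}, {"claw": 50, "linear": [0.53, 0.13, -0.4], "delta_rot": [-0.58, 0.12, -0.66]}, {"claw": 50, "linear": [0.53, 0.18, -0.4], "delta_rot": [-0.57, 0.11, -0.67]}]
```

Emit:
arm_command([
  {"claw": 50,"linear": [0.32,-0.49,-0.33],"delta_rot": [-0.58,0.12,-0.67]},
  {"claw": 50,"linear": [0.35,-0.45,-0.35],"delta_rot": [-0.58,0.12,-0.67]},
  {"claw": 50,"linear": [0.38,-0.42,-0.37],"delta_rot": [-0.58,0.12,-0.67]},
  {"claw": 50,"linear": [0.41,-0.37,-0.39],"delta_rot": [-0.58,0.12,-0.67]},
  {"claw": 50,"linear": [0.44,-0.33,-0.4],"delta_rot": [-0.58,0.12,-0.67]},
  {"claw": 50,"linear": [0.46,-0.28,-0.41],"delta_rot": [-0.58,0.12,-0.67]},
  {"claw": 50,"linear": [0.48,-0.23,-0.42],"delta_rot": [-0.58,0.12,-0.67]},
  {"claw": 50,"linear": [0.5,-0.18,-0.43],"delta_rot": [-0.58,0.12,-0.67]},
  {"claw": 50,"linear": [0.51,-0.13,-0.43],"delta_rot": [-0.58,0.12,-0.67]},
  {"claw": 50,"linear": [0.52,-0.08,-0.43],"delta_rot": [-0.58,0.12,-0.67]},
])

```text
clock: 6.97
eef_pos: [478.6, 177.4, 279.4]
tcp_rot: [0.237, 0.641, 0.69, -0.238]
force: [0.3, -0.6, -3.3]
grip_width: 0.673
grip_force: 49.3
```

```bash
python3 go.py
```

```text
6.9667 [-1.046  0.716  0.657  1.947  0.258  0.913 -0.572] [479. 177. 279.] [[1.0, 0.02], [0.06, -0.63], [-0.02, -0.78]]
```

Emit:
arm_command([
  {"claw": 50,"linear": [0.52,-0.03,-0.43],"delta_rot": [-0.57,0.12,-0.66]},
  {"claw": 50,"linear": [0.53,0.02,-0.42],"delta_rot": [-0.57,0.12,-0.66]},
  {"claw": 50,"linear": [0.53,0.07,-0.41],"delta_rot": [-0.57,0.12,-0.66]},
  {"claw": 50,"linear": [0.53,0.13,-0.4],"delta_rot": [-0.57,0.12,-0.66]},
  {"claw": 50,"linear": [0.53,0.18,-0.4],"delta_rot": [-0.57,0.12,-0.66]},
  {"claw": 50,"linear": [0,0,0],"delta_rot": [0,0,0]},
  {"claw": 50,"linear": [0,0,0],"delta_rot": [0,0,0]},
  {"claw": 50,"linear": [0,0,0],"delta_rot": [0,0,0]},
  {"claw": 50,"linear": [0,0,0],"delta_rot": [0,0,0]},
  {"claw": 50,"linear": [0,0,0],"delta_rot": [0,0,0]},
])

```text
clock: 7.8
eef_pos: [465.5, 309.4, 280.3]
tcp_rot: [0.26, 0.51, 0.803, -0.166]
force: [-0.3, 0.5, -2.6]
grip_width: 0.672
grip_force: 49.4
```

```bash
python3 go.py; python3 - <<'E'
from pour import *
s,p,r=now(); H=115.3; v=fitk(.001); J=s["joint_positions"]
w=[(T,pose(H,T,mouth(H,z,b))) for T,z,b in [(55,150,10),(75,105,10)]+[(T,105,10) for T in range(80,141,5)]]
for T,(P,Q) in w:
    k=ik(v,P,Q,J); J=k.x
    if T%20==0: print(T,np.round(np.linalg.norm(k.fun[:6]),2),np.round(J,2))
rows(p,r,[a for _,a in w],50,vmax=25,wmax=3.5)
E
```

```text
7.8 [-1.2    0.706  0.566  1.87   0.323  0.863 -0.515] [466. 309. 280.] [[0.91, 0.25], [0.42, -0.53], [-0.0, -0.81]]
[[0.0, -7.0, 266.0], [0.0, -7.0, 262.0], [-0.0, -16.0, 322.0], [-3.0, -16.0, 199.0], [2.0, -0.0, 194.0], [-1.0, -0.0, 180.0], [0.0, -0.0, 5.0]] maxerr 0.16659119456267035
80 0.0 [-0.71  0.59  0.18  1.94  0.01  0.63 -0.12]
100 0.0 [-0.29  0.58 -0.13  1.91 -0.27  0.68  0.26]
120 0.0 [ 0.05  0.68 -0.36  1.86 -0.5   0.82  0.57]
140 0.0 [ 0.27  0.85 -0.5   1.79 -0.63  1.01  0.76]
10 [{"claw": 50, "linear": [0.05, 0.0, 0.26], "delta_rot": [-0.02, 0.49, -0.01]}, {"claw": 50, "linear": [0.05, 0.01, 0.26], "delta_rot": [-0.02, 0.49, -0.01]}, {"claw": 50, "linear": [-0.13, 0.0, 0.14], "delta_rot": [0.0, 0.67, 0.0]}, {"claw": 50, "linear": [-0.14, 0.0, 0.14], "delta_rot": [0.0, 0.67, 0.0]}, {"claw": 50, "linear": [-0.15, 0.0, 0.13], "delta_rot": [0.0, 0.67, 0.0]}, {"claw": 50, "linear": [-0.15, 0.0, 0.12], "delta_rot": [0.0, 0.66, 0.0]}, {"claw": 50, "linear": [-0.16, 0.0, 0.11], "delta_rot": [0.0, 0.67, 0.0]}, {"claw": 50, "linear": [-0.16, 0.0, 0.1], "delta_rot": [0.0, 0.66, -0
[... 1269 characters left out ...]
ot": [0.0, 0.5, 0.0]}, {"claw": 50, "linear": [-0.16, 0.0, -0.05], "delta_rot": [0.0, 0.5, 0.0]}, {"claw": 50, "linear": [-0.17, 0.0, -0.03], "delta_rot": [0.0, 0.5, 0.0]}, {"claw": 50, "linear": [-0.16, 0.0, -0.04], "delta_rot": [0.0, 0.5, 0.0]}, {"claw": 50, "linear": [-0.17, 0.0, -0.04], "delta_rot": [0.0, 0.5, 0.0]}, {"claw": 50, "linear": [-0.17, 0.0, -0.04], "delta_rot": [0.0, 0.5, 0.0]}]
4 [{"claw": 50, "linear": [-0.17, 0.0, -0.03], "delta_rot": [0.0, 0.5, 0.0]}, {"claw": 50, "linear": [-0.16, 0.0, -0.04], "delta_rot": [0.0, 0.5, 0.0]}, {"claw": 50, "linear": [-0.17, 0.0, -0.04], "delta_rot": [0.0, 0.5, 0.0]}, {"claw": 50, "linear": [-0.17, 0.0, -0.04], "delta_rot": [0.0, 0.5, 0.0]}]
```

```bash
python3 - <<'E'
from pour import *
s,p,r=now(); H=115.3
w=[pose(H,T,mouth(H,z,8)) for T,z in [(80,130),(90,128),(105,108),(145,106)]]
rows(p,r,w,50,vmax=25,wmax=3)
E
```

```text
10 [{"claw": 50, "linear": [-0.13, 0.0, 0.1], "delta_rot": [0.0, 0.6, 0.0]}, {"claw": 50, "linear": [-0.14, 0.0, 0.1], "delta_rot": [0.0, 0.6, 0.0]}, {"claw": 50, "linear": [-0.14, 0.0, 0.09], "delta_rot": [0.0, 0.6, 0.0]}, {"claw": 50, "linear": [-0.15, 0.0, 0.08], "delta_rot": [-0.01, 0.6, -0.01]}, {"claw": 50, "linear": [-0.15, 0.0, 0.08], "delta_rot": [0.0, 0.6, 0.0]}, {"claw": 50, "linear": [-0.16, 0.0, 0.07], "delta_rot": [-0.01, 0.6, -0.01]}, {"claw": 50, "linear": [-0.16, 0.0, 0.06], "delta_rot": [0.0, 0.6, 0.0]}, {"claw": 50, "linear": [-0.16, 0.0, 0.05], "delta_rot": [-0.01, 0.59, -0.01]}, {"claw": 50, "linear": [-0.17, 0.0, 0.04], "delta_rot": [0.0, 0.6, 0.0]}, {"claw": 50, "linear": [-0.16, 0.01, 0.03], "delta_rot": [-0.01, 0.59, -0.01]}]
10 [{"claw": 50, "linear": [-0.17, 0.0, -0.01], "delta_rot": [0.0, 0.5, 0.0]}, {"claw": 50, "linear": [-0.17, 0.0, -0.02], "delta_rot": [0.0, 0.5, 0.0]}, {"claw": 50, "linear": [-0.16, 0.0, -0.03], "delta_rot": [0.0, 0.5, 0.0]}, {"claw": 50, "linear": [-0.17, 0.0, -0.04], "delta_rot": [0.0, 0.5, 0.0]}, {"claw": 50, "linear": [-0.18, 0.0,
[... 772 characters left out ...]
0, 0.57, 0.0]}, {"claw": 50, "linear": [-0.19, 0.0, -0.02], "delta_rot": [0.0, 0.57, 0.0]}, {"claw": 50, "linear": [-0.19, 0.0, -0.04], "delta_rot": [0.0, 0.57, 0.0]}, {"claw": 50, "linear": [-0.19, 0.0, -0.04], "delta_rot": [0.0, 0.57, 0.0]}, {"claw": 50, "linear": [-0.19, 0.0, -0.05], "delta_rot": [0.0, 0.57, 0.0]}, {"claw": 50, "linear": [-0.19, 0.0, -0.06], "delta_rot": [0.0, 0.57, 0.0]}]
4 [{"claw": 50, "linear": [-0.18, 0.0, -0.07], "delta_rot": [0.0, 0.58, 0.0]}, {"claw": 50, "linear": [-0.18, 0.0, -0.08], "delta_rot": [0.0, 0.57, 0.0]}, {"claw": 50, "linear": [-0.17, 0.0, -0.1], "delta_rot": [0.0, 0.58, 0.0]}, {"claw": 50, "linear": [-0.17, 0.0, -0.1], "delta_rot": [0.0, 0.57, 0.0]}]
```

Emit:
arm_command([
  {"claw": 50,"linear": [-0.13,0,0.1],"delta_rot": [0,0.6,0]},
  {"claw": 50,"linear": [-0.14,0,0.1],"delta_rot": [0,0.6,0]},
  {"claw": 50,"linear": [-0.14,0,0.09],"delta_rot": [0,0.6,0]},
  {"claw": 50,"linear": [-0.15,0,0.08],"delta_rot": [0,0.6,0]},
  {"claw": 50,"linear": [-0.15,0,0.08],"delta_rot": [0,0.6,0]},
  {"claw": 50,"linear": [-0.16,0,0.07],"delta_rot": [0,0.6,0]},
  {"claw": 50,"linear": [-0.16,0,0.06],"delta_rot": [0,0.6,0]},
  {"claw": 50,"linear": [-0.16,0,0.05],"delta_rot": [0,0.6,0]},
  {"claw": 50,"linear": [-0.17,0,0.04],"delta_rot": [0,0.6,0]},
  {"claw": 50,"linear": [-0.16,0,0.03],"delta_rot": [0,0.6,0]},
])

```text
clock: 8.63
eef_pos: [494.4, 247.9, 277.7]
tcp_rot: [0.042, 0.536, 0.843, -0.028]
force: [0.2, 0.7, -2.8]
grip_width: 0.676
grip_force: 49.3
```

Emit:
arm_command([
  {"claw": 50,"linear": [-0.17,0,-0.01],"delta_rot": [0,0.5,0]},
  {"claw": 50,"linear": [-0.17,0,-0.02],"delta_rot": [0,0.5,0]},
  {"claw": 50,"linear": [-0.16,0,-0.03],"delta_rot": [0,0.5,0]},
  {"claw": 50,"linear": [-0.17,0,-0.04],"delta_rot": [0,0.5,0]},
  {"claw": 50,"linear": [-0.18,0,0.06],"delta_rot": [0,0.5,0]},
  {"claw": 50,"linear": [-0.18,0,0.06],"delta_rot": [0,0.5,0]},
  {"claw": 50,"linear": [-0.18,0,0.05],"delta_rot": [0,0.5,0]},
  {"claw": 50,"linear": [-0.18,0,0.04],"delta_rot": [0,0.5,0]},
  {"claw": 50,"linear": [-0.18,0,0.03],"delta_rot": [0,0.5,0]},
  {"claw": 50,"linear": [-0.18,0,0.03],"delta_rot": [0,0.5,0]},
])

```text
clock: 9.47
eef_pos: [523.0, 186.8, 263.9]
tcp_rot: [-0.141, 0.529, 0.832, 0.089]
force: [-0.6, 0.5, -2.5]
grip_width: 0.674
grip_force: 49.3
```

```bash
python3 go.py; python3 - <<'E'
from pour import *
s,p,r=now(); H=115.3
P,Q=pose(H,105,mouth(H,108,8)); print(P-p,np.degrees((r.inv()*Q).as_rotvec()))
rows(p,r,[pose(H,145,mouth(H,106,8))],50,vmax=25,wmax=3)
E
```

```text
9.4667 [-0.218  0.593 -0.151  1.9   -0.382  0.724  0.39 ] [523. 187. 264.] [[0.91, -0.14], [0.42, 0.3], [-0.0, -0.94]]
[0.43421455 0.5183805  0.46600027] [-0.04654672 -0.20248951 -0.22878609]
10 [{"claw": 50, "linear": [-0.19, 0.0, 0.02], "delta_rot": [0.0, 0.57, 0.0]}, {"claw": 50, "linear": [-0.19, 0.0, 0.01], "delta_rot": [0.0, 0.57, 0.0]}, {"claw": 50, "linear": [-0.19, 0.0, 0.0], "delta_rot": [0.0, 0.57, 0.0]}, {"claw": 50, "linear": [-0.19, 0.0, -0.01], "delta_rot": [0.0, 0.57, 0.0]}, {"claw": 50, "linear": [-0.19, 0.0, -0.01], "delta_rot": [0.0, 0.57, 0.0]}, {"claw": 50, "linear": [-0.19, 0.0, -0.03], "delta_rot": [0.0, 0.57, -0.01]}, {"claw": 50, "linear": [-0.19, 0.0, -0.03], "delta_rot": [0.0, 0.57, 0.0]}, {"claw": 50, "linear": [-0.19, 0.0, -0.04], "delta_rot": [0.0, 0.57, 0.0]}, {"claw": 50, "linear": [-0.19, 0.0, -0.05], "delta_rot": [0.0, 0.57, -0.01]}, {"claw": 50, "linear": [-0.18, 0.0, -0.06], "delta_rot": [0.0, 0.57, 0.0]}]
4 [{"claw": 50, "linear": [-0.18, 0.01, -0.07], "delta_rot": [0.0, 0.56, -0.01]}, {"claw": 50, "linear": [-0.18, 0.0, -0.08], "delta_rot": [0.0, 0.57, 0.0]}, {"claw": 50, "linear": [-0.17, 0.01, -0.09], "delta_rot": [0.01, 0.56, -0.01]}, {"claw": 50, "linear": [-0.16, 0.0, -0.11], "delta_rot": [0.0, 0.57, 0.0]}]
```

Emit:
arm_command([
  {"claw": 50,"linear": [-0.19,0,0.02],"delta_rot": [0,0.57,0]},
  {"claw": 50,"linear": [-0.19,0,0.01],"delta_rot": [0,0.57,0]},
  {"claw": 50,"linear": [-0.19,0,0],"delta_rot": [0,0.57,0]},
  {"claw": 50,"linear": [-0.19,0,-0.01],"delta_rot": [0,0.57,0]},
  {"claw": 50,"linear": [-0.19,0,-0.01],"delta_rot": [0,0.57,0]},
  {"claw": 50,"linear": [-0.19,0,-0.03],"delta_rot": [0,0.57,0]},
  {"claw": 50,"linear": [-0.19,0,-0.03],"delta_rot": [0,0.57,0]},
  {"claw": 50,"linear": [-0.19,0,-0.04],"delta_rot": [0,0.57,0]},
  {"claw": 50,"linear": [-0.19,0,-0.05],"delta_rot": [0,0.57,0]},
  {"claw": 50,"linear": [-0.18,0,-0.06],"delta_rot": [0,0.57,0]},
])

```text
clock: 10.3
eef_pos: [552.3, 124.2, 230.1]
tcp_rot: [-0.342, 0.491, 0.772, 0.216]
force: [0.4, -0.3, -1.5]
grip_width: 0.674
grip_force: 49.5
```

Emit:
arm_command([
  {"claw": 50,"linear": [-0.18,0,-0.07],"delta_rot": [0,0.57,0]},
  {"claw": 50,"linear": [-0.18,0,-0.08],"delta_rot": [0,0.57,0]},
  {"claw": 50,"linear": [-0.17,0,-0.09],"delta_rot": [0,0.57,0]},
  {"claw": 50,"linear": [-0.16,0,-0.11],"delta_rot": [0,0.57,0]},
  {"claw": 50,"linear": [0,0,0],"delta_rot": [0,0,0]},
  {"claw": 50,"linear": [0,0,0],"delta_rot": [0,0,0]},
  {"claw": 50,"linear": [0,0,0],"delta_rot": [0,0,0]},
  {"claw": 50,"linear": [0,0,0],"delta_rot": [0,0,0]},
  {"claw": 50,"linear": [0,0,0],"delta_rot": [0,0,0]},
  {"claw": 50,"linear": [0,0,0],"delta_rot": [0,0,0]},
])

```text
clock: 11.13
eef_pos: [563.8, 101.2, 218.0]
tcp_rot: [-0.416, 0.466, 0.735, 0.263]
force: [0.3, -0.4, -1.3]
grip_width: 0.678
grip_force: 49.6
```

```bash
python3 go.py; python3 - <<'E'
from plan import *
from workcell import capture
a=capture("scene")["pixels"][130:260,180:330];w=capture("side")["pixels"][130:260,180:330]
cv2.imwrite("pics/pour.png",np.hstack([cv2.resize(a,None,fx=2.6,fy=2.6),cv2.resize(w,None,fx=2.6,fy=2.6)]))
E
```

```text
11.1333 [ 0.276  0.884 -0.469  1.768 -0.684  1.08   0.829] [564. 101. 218.] [[0.9, -0.37], [0.43, 0.77], [-0.0, -0.52]]
```

View pics/pour.png

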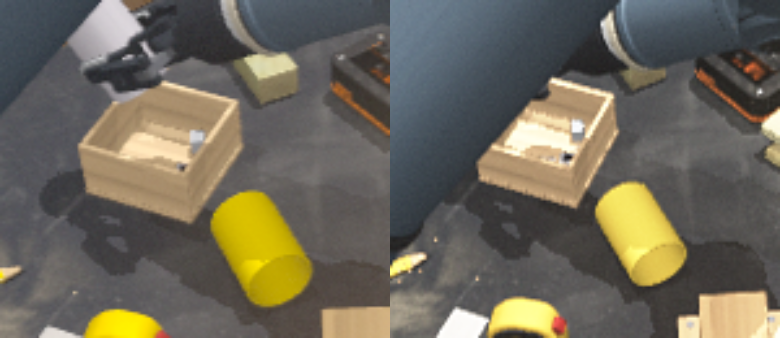

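Nuts show in the box at the near corner, and the weight drop fits an empty cup. I'll lift, turn back and then count them.

```bash
python3 - <<'E'
from pour import *
s,p,r=now(); H=115.3
rows(p,r,[pose(H,130,mouth(H,145,8)),pose(H,50,mouth(H,190,8))],50,vmax=25,wmax=4.5)
E
```

```text
10 [{"claw": 50, "linear": [0.44, 0.0, -0.04], "delta_rot": [0.0, -0.75, 0.0]}, {"claw": 50, "linear": [0.43, 0.0, -0.07], "delta_rot": [0.0, -0.75, -0.01]}, {"claw": 50, "linear": [0.43, 0.0, -0.09], "delta_rot": [0.0, -0.75, 0.0]}, {"claw": 50, "linear": [0.42, 0.01, -0.13], "delta_rot": [0.0, -0.75, -0.01]}, {"claw": 50, "linear": [0.21, 0.0, 0.18], "delta_rot": [0.0, -0.89, 0.0]}, {"claw": 50, "linear": [0.22, 0.0, 0.17], "delta_rot": [0.0, -0.89, 0.0]}, {"claw": 50, "linear": [0.23, 0.0, 0.15], "delta_rot": [0.0, -0.89, 0.0]}, {"claw": 50, "linear": [0.24, 0.0, 0.13], "delta_rot": [0.0, -0.89, 0.0]}, {"claw": 50, "linear": [0.25, 0.0, 0.11], "delta_rot": [0.0, -0.89, 0.0]}, {"claw": 50, "linear": [0.26, 0.0, 0.09], "delta_rot": [0.0, -0.89, 0.0]}]
10 [{"claw": 50, "linear": [0.27, 0.0, 0.07], "delta_rot": [0.0, -0.89, 0.0]}, {"claw": 50, "linear": [0.27, 0.0, 0.05], "delta_rot": [0.0, -0.89, 0.0]}, {"claw": 50, "linear": [0.28, 0.0, 0.03], "delta_rot": [0.0, -0.89, 0.0]}, {"claw": 50, "linear": [0.28, 0.0, 0.0], "delta_rot": [0.0, -0.89, 0.0]}, {"claw": 50, "linear": [0.28, 0.0, -0.02], "delta_rot": [0.0, -0.89, 0.0]}, {"claw": 50, "linear": [0.27, 0.0, -0.04], "delta_rot": [0.0, -0.89, 0.0]}, {"claw": 50, "linear": [0.27, 0.0, -0.06], "delta_rot": [0.0, -0.89, 0.0]}, {"claw": 50, "linear": [0.26, 0.0, -0.08], "delta_rot": [0.0, -0.89, 0.0]}, {"claw": 50, "linear": [0.26, 0.0, -0.1], "delta_rot": [0.0, -0.88, 0.0]}, {"claw": 50, "linear": [0.25, 0.0, -0.12], "delta_rot": [0.0, -0.89, 0.0]}]
2 [{"claw": 50, "linear": [0.24, 0.0, -0.14], "delta_rot": [0.0, -0.88, 0.0]}, {"claw": 50, "linear": [0.23, 0.0, -0.15], "delta_rot": [0.0, -0.89, 0.0]}]
```

Emit:
arm_command([
  {"claw": 50,"linear": [0.44,0,-0.04],"delta_rot": [0,-0.75,0]},
  {"claw": 50,"linear": [0.43,0,-0.07],"delta_rot": [0,-0.75,0]},
  {"claw": 50,"linear": [0.43,0,-0.09],"delta_rot": [0,-0.75,0]},
  {"claw": 50,"linear": [0.42,0,-0.13],"delta_rot": [0,-0.75,0]},
  {"claw": 50,"linear": [0.21,0,0.18],"delta_rot": [0,-0.89,0]},
  {"claw": 50,"linear": [0.22,0,0.17],"delta_rot": [0,-0.89,0]},
  {"claw": 50,"linear": [0.23,0,0.15],"delta_rot": [0,-0.89,0]},
  {"claw": 50,"linear": [0.24,0,0.13],"delta_rot": [0,-0.89,0]},
  {"claw": 50,"linear": [0.25,0,0.11],"delta_rot": [0,-0.89,0]},
  {"claw": 50,"linear": [0.26,0,0.09],"delta_rot": [0,-0.89,0]},
])

```text
clock: 12.07
eef_pos: [522.5, 188.5, 284.1]
tcp_rot: [-0.126, 0.53, 0.835, 0.08]
force: [-0.3, -1.0, -3.2]
grip_width: 0.675
grip_force: 49.5
```

Emit:
arm_command([
  {"claw": 50,"linear": [0.27,0,0.07],"delta_rot": [0,-0.89,0]},
  {"claw": 50,"linear": [0.27,0,0.05],"delta_rot": [0,-0.89,0]},
  {"claw": 50,"linear": [0.28,0,0.03],"delta_rot": [0,-0.89,0]},
  {"claw": 50,"linear": [0.28,0,0],"delta_rot": [0,-0.89,0]},
  {"claw": 50,"linear": [0.28,0,-0.02],"delta_rot": [0,-0.89,0]},
  {"claw": 50,"linear": [0.27,0,-0.04],"delta_rot": [0,-0.89,0]},
  {"claw": 50,"linear": [0.27,0,-0.06],"delta_rot": [0,-0.89,0]},
  {"claw": 50,"linear": [0.26,0,-0.08],"delta_rot": [0,-0.89,0]},
  {"claw": 50,"linear": [0.26,0,-0.1],"delta_rot": [0,-0.89,0]},
  {"claw": 50,"linear": [0.25,0,-0.12],"delta_rot": [0,-0.89,0]},
])

```text
clock: 12.9
eef_pos: [475.0, 289.2, 290.0]
tcp_rot: [0.199, 0.52, 0.821, -0.127]
force: [-0.1, 0.2, -1.6]
grip_width: 0.673
grip_force: 49.5
```

```bash
python3 go.py; python3 - <<'E'
from pour import *
s,p,r=now()
Q=RT(49.25,-46); L=np.array([506.7,-94.4,283.7])
rows(p,r,[(L,Q)],50,vmax=30,wmax=4.5)
E
```

```text
12.9 [-1.05   0.621  0.425  1.884  0.302  0.823 -0.463] [475. 289. 290.] [[0.9, 0.2], [0.43, -0.42], [-0.0, -0.89]]
10 [{"claw": 50, "linear": [-0.5, -0.21, 0.27], "delta_rot": [0.49, -0.21, 0.66]}, {"claw": 50, "linear": [-0.5, -0.17, 0.28], "delta_rot": [0.49, -0.21, 0.66]}, {"claw": 50, "linear": [-0.5, -0.13, 0.3], "delta_rot": [0.5, -0.21, 0.67]}, {"claw": 50, "linear": [-0.51, -0.09, 0.31], "delta_rot": [0.49, -0.21, 0.66]}, {"claw": 50, "linear": [-0.5, -0.04, 0.33], "delta_rot": [0.5, -0.21, 0.66]}, {"claw": 50, "linear": [-0.5, 0.0, 0.34], "delta_rot": [0.5, -0.2, 0.67]}, {"claw": 50, "linear": [-0.49, 0.04, 0.34], "delta_rot": [0.49, -0.21, 0.66]}, {"claw": 50, "linear": [-0.48, 0.09, 0.35], "delta_rot": [0.5, -0.2, 0.67]}, {"claw": 50, "linear": [-0.47, 0.13, 0.35], "delta_rot": [0.49, -0.21, 0.66]}, {"claw": 50, "linear": [-0.45, 0.17, 0.36], "delta_rot": [0.5, -0.2, 0.67]}]
6 [{"claw": 50, "linear": [-0.44, 0.21, 0.36], "delta_rot": [0.49, -0.21, 0.66]}, {"claw": 50, "linear": [-0.42, 0.25, 0.35], "delta_rot": [0.5, -0.2, 0.67]}, {"claw": 50, "linear": [-0.39, 0.29, 0.35], "delta_rot": [0.49, -0.21, 0.66]}, {"claw": 50, "linear": [-0.37, 0.33, 0.34], "delta_rot": [0.5, -0.2, 0.67]}, {"claw": 50, "linear": [-0.34, 0.37, 0.33], "delta_rot": [0.49, -0.21, 0.66]}, {"claw": 50, "linear": [-0.32, 0.4, 0.33], "delta_rot": [0.5, -0.2, 0.67]}]
```

Emit:
arm_command([
  {"claw": 50,"linear": [-0.5,-0.21,0.27],"delta_rot": [0.5,-0.2,0.66]},
  {"claw": 50,"linear": [-0.5,-0.17,0.28],"delta_rot": [0.5,-0.2,0.66]},
  {"claw": 50,"linear": [-0.5,-0.13,0.3],"delta_rot": [0.5,-0.2,0.66]},
  {"claw": 50,"linear": [-0.5,-0.09,0.31],"delta_rot": [0.5,-0.2,0.66]},
  {"claw": 50,"linear": [-0.5,-0.04,0.33],"delta_rot": [0.5,-0.2,0.66]},
  {"claw": 50,"linear": [-0.5,0,0.34],"delta_rot": [0.5,-0.2,0.66]},
  {"claw": 50,"linear": [-0.49,0.04,0.34],"delta_rot": [0.5,-0.2,0.66]},
  {"claw": 50,"linear": [-0.48,0.09,0.35],"delta_rot": [0.5,-0.2,0.66]},
  {"claw": 50,"linear": [-0.47,0.13,0.35],"delta_rot": [0.5,-0.2,0.66]},
  {"claw": 50,"linear": [-0.45,0.17,0.36],"delta_rot": [0.5,-0.2,0.66]},
])

```text
clock: 13.73
eef_pos: [494.8, 45.1, 284.6]
tcp_rot: [0.178, 0.75, 0.571, -0.283]
force: [0.8, -0.0, -1.4]
grip_width: 0.672
grip_force: 49.6
```

Emit:
arm_command([
  {"claw": 50,"linear": [-0.44,0.21,0.36],"delta_rot": [0.5,-0.2,0.66]},
  {"claw": 50,"linear": [-0.42,0.25,0.35],"delta_rot": [0.5,-0.2,0.66]},
  {"claw": 50,"linear": [-0.39,0.29,0.35],"delta_rot": [0.5,-0.2,0.66]},
  {"claw": 50,"linear": [-0.37,0.33,0.34],"delta_rot": [0.5,-0.2,0.66]},
  {"claw": 50,"linear": [-0.34,0.37,0.33],"delta_rot": [0.5,-0.2,0.66]},
  {"claw": 50,"linear": [-0.32,0.4,0.33],"delta_rot": [0.5,-0.2,0.66]},
  {"claw": 50,"linear": [0,0,0],"delta_rot": [0,0,0]},
  {"claw": 50,"linear": [0,0,0],"delta_rot": [0,0,0]},
  {"claw": 50,"linear": [0,0,0],"delta_rot": [0,0,0]},
  {"claw": 50,"linear": [0,0,0],"delta_rot": [0,0,0]},
])

```text
clock: 14.57
eef_pos: [506.4, -95.3, 280.3]
tcp_rot: [0.155, 0.836, 0.386, -0.357]
force: [-0.4, -0.6, -1.2]
grip_width: 0.674
grip_force: 49.5
```

```bash
python3 go.py; python3 - <<'E'
from pour import *
from workcell import capture
c=capture("scene");d=capture("side")["pixels"];np.savez("scene3.npz",**c)
a=c["pixels"]
f=lambda im:cv2.resize(im,(390,290),interpolation=2)
cv2.imwrite("pics/back.png",np.vstack([np.hstack([f(a[225:315,270:391]),f(a[145:235,190:311])]),np.hstack([f(d[215:305,260:381]),f(d[145:235,190:311])])]))
s,p,r=now()
P0,_=pose(49.25,40,np.zeros(3)); print("mouth pred",proj(c,p-P0))
# descent: target pre = 45 mm along axis above grasp pose, then in
Q=RT(49.25,-46);G=np.array([527.9,-68.9,201.6]);h=np.array([np.cos(np.radians(49.25)),np.sin(np.radians(49.25)),0]);ax=-.643*h+[0,0,.766]
print(r.inv().apply(ax))
p,r=rows(p,r,[(G+48*ax,Q)],50,vmax=10,wmax=4.5); rows(p,r,[(G+1*ax,Q)],50,vmax=7,wmax=4.5)
E
```

```text
14.5667 [-0.524  0.811  0.751  1.861  0.156  1.104 -0.634] [506. -95. 280.] [[0.76, -0.48], [-0.65, -0.54], [-0.02, -0.7]]
mouth pred [[322.44140672 254.34712332]]
[-0.99737641 -0.01261844 -0.07270538]
5 [{"claw": 50, "linear": [0.16, 0.0, 0.14], "delta_rot": [-0.03, -0.01, 0.03]}, {"claw": 50, "linear": [0.16, 0.0, 0.14], "delta_rot": [-0.03, -0.01, 0.03]}, {"claw": 50, "linear": [0.16, 0.0, 0.13], "delta_rot": [-0.02, -0.01, 0.03]}, {"claw": 50, "linear": [0.16, 0.0, 0.14], "delta_rot": [-0.03, 0.0, 0.02]}, {"claw": 50, "linear": [0.16, -0.01, 0.13], "delta_rot": [-0.02, -0.01, 0.03]}]
7 [{"claw": 50, "linear": [0.17, 0.0, 0.01], "delta_rot": [0.0, 0.0, 0.0]}, {"claw": 50, "linear": [0.17, 0.0, 0.01], "delta_rot": [0.0, 0.0, 0.0]}, {"claw": 50, "linear": [0.17, 0.0, 0.01], "delta_rot": [0.0, 0.0, 0.0]}, {"claw": 50, "linear": [0.17, 0.0, 0.01], "delta_rot": [0.0, 0.0, 0.0]}, {"claw": 50, "linear": [0.16, 0.0, 0.02], "delta_rot": [0.0, 0.0, 0.0]}, {"claw": 50, "linear": [0.17, 0.0, 0.01], "delta_rot": [0.0, 0.0, 0.0]}, {"claw": 50, "linear": [0.16, 0.0, 0.02], "delta_rot": [0.0, 0.0, 0.0]}]
```

View pics/back.png

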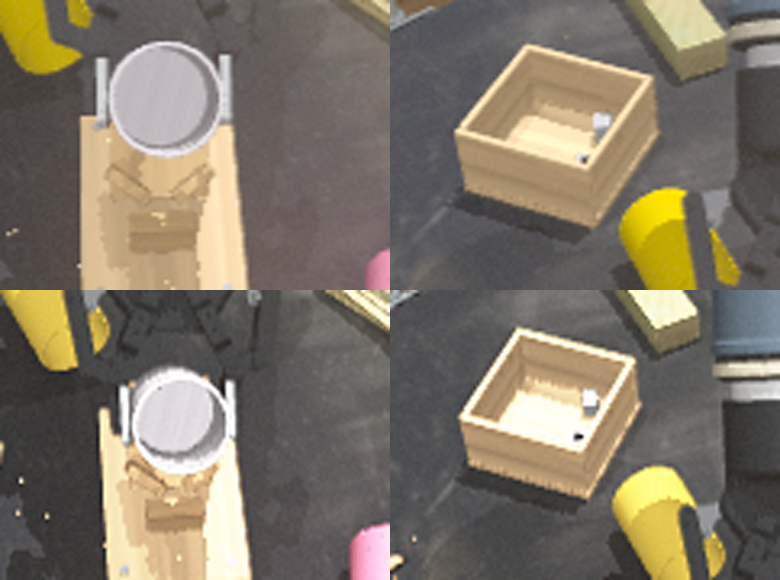

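The cup is empty, the box hasn't moved, and nuts show in the box with none on the bench. Now I'll seat the cup.

Emit:
arm_command([
  {"claw": 50,"linear": [0.16,0,0.14],"delta_rot": [-0.03,0,0.03]},
  {"claw": 50,"linear": [0.16,0,0.14],"delta_rot": [-0.03,0,0.03]},
  {"claw": 50,"linear": [0.16,0,0.13],"delta_rot": [-0.03,-0.02,0.03]},
  {"claw": 50,"linear": [0.16,0,0.14],"delta_rot": [-0.02,-0.02,0.03]},
  {"claw": 50,"linear": [0.16,-0.01,0.13],"delta_rot": [-0.02,0,0.02]},
  {"claw": 50,"linear": [0.17,0,0.01],"delta_rot": [0,0,0]},
  {"claw": 50,"linear": [0.17,0,0.01],"delta_rot": [0,0,0]},
  {"claw": 50,"linear": [0.17,0,0.01],"delta_rot": [0,0,0]},
  {"claw": 50,"linear": [0,0,0],"delta_rot": [0,0,0]},
  {"claw": 50,"linear": [0,0,0],"delta_rot": [0,0,0]},
])

```text
clock: 15.5
eef_pos: [516.9, -82.4, 222.7]
tcp_rot: [0.163, 0.837, 0.383, -0.356]
force: [-1.3, -0.3, -1.9]
grip_width: 0.671
grip_force: 49.5
```

```bash
python3 - <<'E'
from pour import *
s,p,r=now();print(s["force"])
Q=RT(49.25,-46);G=np.array([527.9,-68.9,201.6]);h=np.array([np.cos(np.radians(49.25)),np.sin(np.radians(49.25)),0]);ax=-.643*h+[0,0,.766]
print("to go tool",r.inv().apply(G-p),np.degrees((r.inv()*Q).as_rotvec()))
E
```

```text
[-1.26757615 -0.32018229 -1.91478785]
to go tool [27.23338688 -0.49252314  2.11262985] [ 0.01467764  0.07400684 -0.04044217]
```

Emit:
arm_command([
  {"claw": 50,"linear": [0.12,0,0.01],"delta_rot": [0,0,0]},
  {"claw": 50,"linear": [0.12,-0.01,0.01],"delta_rot": [0,0,0]},
  {"claw": 50,"linear": [0.12,0,0.01],"delta_rot": [0,0,0]},
  {"claw": 50,"linear": [0.12,0,0.01],"delta_rot": [0,0,0]},
  {"claw": 50,"linear": [0.08,0,0.01],"delta_rot": [0,0,0]},
  {"claw": 50,"linear": [0.04,0,0],"delta_rot": [0,0,0]},
  {"claw": 50,"linear": [0.03,0,0],"delta_rot": [0,0,0]},
  {"claw": 50,"linear": [0,0,0],"delta_rot": [0,0,0]},
  {"claw": 50,"linear": [0,0,0],"delta_rot": [0,0,0]},
  {"claw": 50,"linear": [0,0,0],"delta_rot": [0,0,0]},
])

```text
clock: 16.33
eef_pos: [526.9, -70.0, 203.3]
tcp_rot: [0.163, 0.837, 0.383, -0.355]
force: [0.0, 5.8, 2.3]
grip_width: 0.677
grip_force: 50.4
```

```bash
python3 - <<'E'
from pour import *
from workcell import capture
s,p,r=now();print(s["force"],s["wrist_torque"])
G=np.array([527.9,-68.9,201.6]);print("to go tool",r.inv().apply(G-p))
c=capture("scene");a=c["pixels"]
cv2.imwrite("pics/seat.png",np.hstack([cv2.resize(x[235:335,285:357],None,fx=5.5,fy=5.5,interpolation=2) for x in(a,load("scene1.npz")["pixels"])]))
E
```

```text
[0.03374599 5.76054114 2.26074154] [ 1.11570909 -0.35001647 -0.37724327]
to go tool [2.25285284 0.0290715  0.1348352 ]
```

View pics/seat.png

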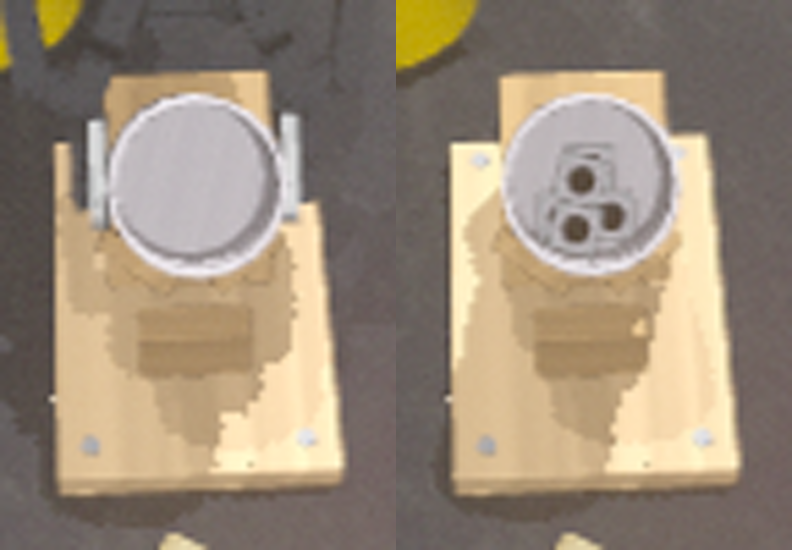

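The cup sits almost exactly as before, with light contact. One more 1.5 mm down, then release slowly.

Emit:
arm_command([
  {"claw": 50,"linear": [0.02,0,0],"delta_rot": [0,0,0]},
  {"claw": 50,"linear": [0.02,0,0],"delta_rot": [0,0,0]},
  {"claw": 50,"linear": [0,0,0],"delta_rot": [0,0,0]},
  {"claw": 58,"linear": [0,0,0],"delta_rot": [0,0,0]},
  {"claw": 60,"linear": [0,0,0],"delta_rot": [0,0,0]},
  {"claw": 62,"linear": [0,0,0],"delta_rot": [0,0,0]},
  {"claw": 64,"linear": [0,0,0],"delta_rot": [0,0,0]},
  {"claw": 70,"linear": [0,0,0],"delta_rot": [0,0,0]},
  {"claw": 78,"linear": [0,0,0],"delta_rot": [0,0,0]},
  {"claw": 85,"linear": [0,0,0],"delta_rot": [0,0,0]},
])

```text
clock: 17.22
eef_pos: [527.6, -69.5, 202.2]
tcp_rot: [0.163, 0.837, 0.383, -0.356]
force: [-1.0, -0.4, -0.3]
grip_width: 0.993
grip_force: 0.0
```

Emit:
arm_command([
  {"claw": 85,"linear": [0,0,0],"delta_rot": [0,0,0]},
  {"claw": 85,"linear": [0,0,0],"delta_rot": [0,0,0]},
  {"claw": 85,"linear": [0,0,-0.1],"delta_rot": [0,0,0]},
  {"claw": 85,"linear": [0,0,-0.2],"delta_rot": [0,0,0]},
  {"claw": 85,"linear": [0,0,-0.3],"delta_rot": [0,0,0]},
  {"claw": 85,"linear": [0,0,-0.4],"delta_rot": [0,0,0]},
  {"claw": 85,"linear": [0,0,-0.5],"delta_rot": [0,0,0]},
  {"claw": 85,"linear": [0,0,-0.6],"delta_rot": [0,0,0]},
  {"claw": 85,"linear": [0,0,-0.6],"delta_rot": [0,0,0]},
  {"claw": 85,"linear": [0,0,-0.6],"delta_rot": [0,0,0]},
])

```text
clock: 18.05
eef_pos: [590.2, 3.7, 295.3]
tcp_rot: [0.163, 0.837, 0.383, -0.355]
force: [0.7, 0.5, -1.0]
grip_width: 0.995
grip_force: 0.0
```

```bash
python3 - <<'E'
from pour import *
from workcell import capture
s,p,r=now();print(s["force"],s["clock"])
a=capture("scene")["pixels"];o=load("scene1.npz")["pixels"]
def row(x): return np.hstack([cv2.resize(x[150:300,195:275],(160,300)),cv2.resize(x[235:335,285:357],(216,300),interpolation=2),cv2.resize(x[145:235,190:311],(403,300),interpolation=2)])
cv2.imwrite("pics/end.png",np.vstack([row(a),row(o)]))
E
```

```text
[ 0.704693    0.48785875 -1.03432503] 18.05
```

View pics/end.png

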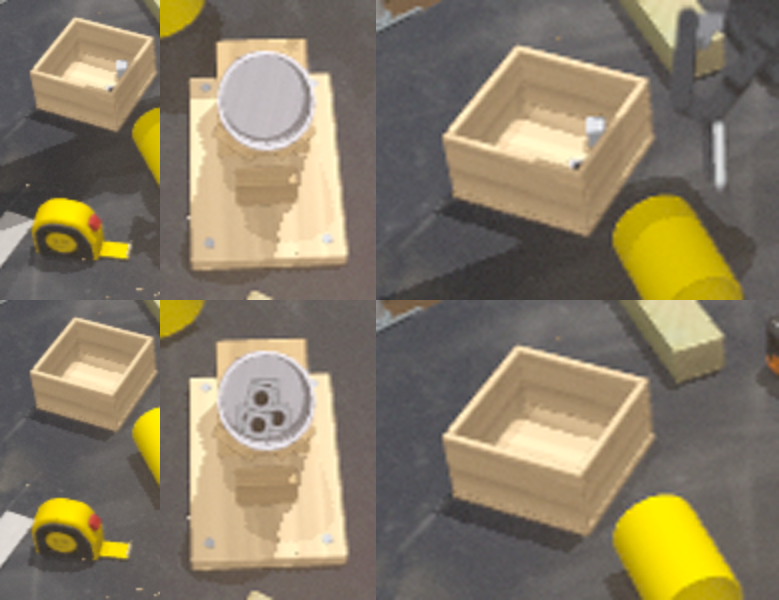

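The cup sits as it did at the start, and the tape and box haven't moved. Two nuts are visible and the rest would be hidden by the near wall, so I'll count from above with the wrist camera numerically, since my picture views are used up.

```bash
python3 - <<'E'
from pour import *
s,p,r=now()
rows(p,r,[(np.array([521,192,340.]),RT(49.25,0))],85,vmax=30,wmax=4.7)
E
```

```text
10 [{"claw": 85, "linear": [0.09, -0.44, -0.24], "delta_rot": [0.01, 0.92, 0.0]}, {"claw": 85, "linear": [0.11, -0.44, -0.24], "delta_rot": [0.0, 0.92, 0.0]}, {"claw": 85, "linear": [0.13, -0.44, -0.23], "delta_rot": [0.01, 0.91, 0.0]}, {"claw": 85, "linear": [0.14, -0.44, -0.21], "delta_rot": [0.0, 0.92, 0.0]}, {"claw": 85, "linear": [0.16, -0.44, -0.2], "delta_rot": [0.01, 0.91, 0.0]}, {"claw": 85, "linear": [0.17, -0.44, -0.19], "delta_rot": [0.0, 0.92, 0.0]}, {"claw": 85, "linear": [0.19, -0.44, -0.18], "delta_rot": [0.0, 0.91, 0.0]}, {"claw": 85, "linear": [0.2, -0.43, -0.16], "delta_rot": [0.01, 0.92, 0.01]}, {"claw": 85, "linear": [0.22, -0.44, -0.14], "delta_rot": [0.0, 0.91, 0.0]}, {"claw": 85, "linear": [0.23, -0.44, -0.12], "delta_rot": [0.01, 0.92, 0.01]}]
```

Emit:
arm_command([
  {"claw": 85,"linear": [0.09,-0.44,-0.24],"delta_rot": [0,0.92,0]},
  {"claw": 85,"linear": [0.11,-0.44,-0.24],"delta_rot": [0,0.92,0]},
  {"claw": 85,"linear": [0.13,-0.44,-0.23],"delta_rot": [0,0.92,0]},
  {"claw": 85,"linear": [0.14,-0.44,-0.21],"delta_rot": [0,0.92,0]},
  {"claw": 85,"linear": [0.16,-0.44,-0.2],"delta_rot": [0,0.92,0]},
  {"claw": 85,"linear": [0.17,-0.44,-0.19],"delta_rot": [0,0.92,0]},
  {"claw": 85,"linear": [0.19,-0.44,-0.18],"delta_rot": [0,0.92,0]},
  {"claw": 85,"linear": [0.2,-0.44,-0.16],"delta_rot": [0,0.92,0]},
  {"claw": 85,"linear": [0.22,-0.44,-0.14],"delta_rot": [0,0.92,0]},
  {"claw": 85,"linear": [0.23,-0.44,-0.12],"delta_rot": [0,0.92,0]},
])

```text
clock: 18.93
eef_pos: [517.8, 190.2, 336.7]
tcp_rot: [-0.0, 0.909, 0.416, 0.002]
force: [-0.0, -0.6, 0.1]
grip_width: 0.996
grip_force: 0.0
```

```bash
python3 - <<'E'
from pour import *
from workcell import capture
s,p,r=now();c=capture("wrist");im=c["pixels"]
M=c["mount"]
def pr(P): 
    t=r.inv().apply(P-p); k=M[:3,:3].T@(t-M[:3,3])*[1,-1,-1]; k=c["K"]@k; return k[:2]/k[2]
rb=R.from_euler('z',-64.66,degrees=True)
w=[pr(rb.apply([x*49,y*49,z])+BOX) for z in (6,) for x,y in((-1,-1),(1,-1),(1,1),(-1,1))]
print(np.round(w))
# rectify floor plane at z=13 (nut mid/top height), 3 px/mm, +-49 mm
src=np.float32([pr(rb.apply([x*49,y*49,15])+BOX) for x,y in((-1,-1),(1,-1),(1,1),(-1,1))])
H=cv2.getPerspectiveTransform(src,np.float32([[0,0],[294,0],[294,294],[0,294]]))
f=cv2.warpPerspective(im,H,(294,294)); hsv=cv2.cvtColor(f,cv2.COLOR_BGR2HSV)
m=(hsv[...,1]<45).astype(np.uint8)  # grey metal, wood is saturated
print("metal mm2",m.sum()/9,"(top faces 17x17 = 289, side 221)")
n,l,st,ce=cv2.connectedComponentsWithStats(m)
for i in range(1,n):
    if st[i,4]>60: print(np.round(st[i]/[3,3,3,3,9]),np.round(ce[i]/3))
for row in f[::14,::7].astype(int): 
    print("".join("#" if (max(v)-min(v))<.18*max(v)+3 and max(v)>90 else ("o" if max(v)<70 else ".") for v in row))
E
```

```text
[[254. 208.]
 [348. 247.]
 [394. 155.]
 [294. 110.]]
metal mm2 5574.777777777777 (top faces 17x17 = 289, side 221)
[1.000e+00 9.000e+00 9.700e+01 7.700e+01 5.259e+03] [44. 48.]
[ 58.  75.  26.  22. 305.] [69. 85.]
..........................................
..........................................
.....#..#...........##.#..................
.###########################..............
.#####################.######....#..####.#
.############.###..#..##########...#######
.###################.###oo#######.####oo##
.###################.####o###..##.########
.#.################..#######..############
.#######################.....##.oo####....
.##########################.#####o########
.##########################..#############
.#.#######################........########
.###############################..#######.
.##################################...#...
.#####################################....
...#######################................
...######################..########.......
...#####################..##########.#....
.........................########.........
...........................####...........
```

```bash
python3 - <<'E'
from pour import *
from workcell import capture
s,p,r=now();c=capture("wrist");im=c["pixels"];np.savez("wrist3.npz",**c)
M=c["mount"]
def pr(P): 
    t=r.inv().apply(P-p); k=M[:3,:3].T@(t-M[:3,3])*[1,-1,-1]; k=c["K"]@k; return k[:2]/k[2]
rb=R.from_euler('z',-64.66,degrees=True)
src=np.float32([pr(rb.apply([x*50,y*50,15])+BOX) for x,y in((-1,-1),(1,-1),(1,1),(-1,1))])
f=cv2.warpPerspective(im,cv2.getPerspectiveTransform(src,np.float32([[0,0],[100,0],[100,100],[0,100]])),(100,100)).astype(int)
d=f[...,2]-f[...,0]   # red minus blue: wood >0, steel ~0
print(np.percentile(d,[5,25,50,75,95]))
for y in range(0,100,2): print("".join("o" if v.max()<80 else ("#" if v[2]-v[0]<12 else ("+" if v[2]-v[0]<22 else ".")) for v in f[y]))
E
```

```text
[-3. 24. 41. 62. 84.]
....................................................................................................
....................................................................................................
....................................................................................................
....................................................................................................
....................................................................................................
....................................................................................................
....................................................................................................
............++++............................+++.+++......+...+......................................
..........++++++............................++++++.........+++......................................
...........++++................................+....................................................
......................................................###+..........
[... 3271 characters left out ...]
.........................................................###############......................
..............................................................###############+......................
.............................................................###############........................
...............................................................############.........................
...................................................................#######..........................
....................................................................................................
....................................................................................................
```

All five nuts are in the box: three with holes up at (60,28), (92,28) and (80,42), and two on edge at (90,54) and (71,86), in box mm. I'll hand in.

```bash
python3 -c "
from workcell import *
print(close_job())"
```

```text
the job is handed in; nothing more can be done
None
```

I poured all five nuts into the box, put the empty cup back leaning in its rest and let go, and handed the job in at about 19 s of the 64 s allowed.

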